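# Lay out the sample inspection place

### The arm

A 6-joint arm with a two-finger parallel gripper is mounted at the origin on a cart in front of the work surface, level with it; the furniture and walls round the work are solid. World frame = base frame: x ahead of the robot, y to its left, z up, the work surface at z = 0. Lengths are in m, angles in rad, forces in N, time in s.
With the tool pointing down it reaches from about 0.275 to 0.825 m from the base axis. Payload 4.9 kg.
Tool frame: the origin (TCP) lies midway between the tips of the shut fingers; the grasp point (between the pads) lies 19 mm behind it (arm.grasp_offset is the distance from the TCP to the grasp point, in m); z points along the fingers, y is the line along which they close (so a half turn about z gives the same grasp; the last joint's range is limited). The gripper opens to 85 mm and grips with 20 to 120 N. Pads are 22 mm wide; open, the fingers measure 114 mm over their backs; the gripper's body (76 mm by 85 mm) begins 54 mm behind the grasp point. The pads swing forward as they close: fully open they stand 13 mm farther back than shut.
Start: joints at [1.112, 0.326, -0.193, 1.052, 0, 1.437], TCP at [0.176, 0.521, 0.231] pointing down, gripper open.
Joint ranges: [-2.65, 2.65], [-0.97, 1.79], [-1.3, 1.35], [-1.93, 2.1], [-1.47, 1.37], [-3.14, 3.14]. Speed limits (rad/s): [2.57, 2.57, 3.14, 3.14, 3.14, 3.14].

### API

Orientations are given as a 3x3 rotation matrix whose columns are the frame's x, y, z axes.
In Python, from rig import arm gives the robot as it stands.
- The arm moves only by the shell command python3 -m jog 'ROWS' [FORCE]. ROWS is JSON, a list of rows, each an object with "delta_rot": the turn, a rotation vector about the tool's x, y, z in units of 8 degrees (1.0 is 8 degrees), a list of three; "linear": the shift along the tool's x, y, z in units of 30 mm (1.0 is 30 mm), a list of three; "jaw": the finger opening in mm, from 0 to 85.4. In form: [{"delta_rot": [wx, wy, wz], "linear": [tx, ty, tz], "jaw": jaw}, ...]. A call has exactly 5 rows; each row is the pose to reach, as a shift and turn from the pose commanded when the call began, along the tool's axes at that moment; what a row does not reach only later rows make up. A row lasts 1/8 s, in which the tool goes at most 62.5 mm and 10.7 degrees, less where a joint would pass 70% of its speed; a pose out of reach is approached as far as the arm can. A call with a gripper value outside its range is refused whole. The fingers move at their own pace and stop on an object; FORCE is the grip in N (left out, the last holds). Time passes only in rows, so rows that repeat a pose let the fingers close, or fill a call up. It gives the time, the measured TCP pose, the force, the opening and the grip force at its end, in the units of the state.
- arm.get_state(): the state, without advancing time (a new reading comes with each control period).
- arm.read_camera(name): name is "scene" or "side" or "wrist"; returns the picture (400x640x3 uint8, red, green, blue); there is no depth.
- arm.camera_info(name): a dict with "fx", "fy", "cx", "cy" (pixels), "dist" ([k1, k2, p1, p2, k3] as OpenCV has them; the pictures are not rectified), "extrinsics" (4x4, takes a point from camera to world coordinates); the wrist camera has in their place "tool_from_camera" (4x4, takes a point from camera to tool coordinates, whose origin is the TCP and whose axes are the flange's). Camera axes: x right, y up, looking along -z (the intrinsics and any distortion apply to the point x, -y, -z); pixel columns grow to the right and rows downward; lengths in m; the calibration is good to about 2 mm. A picture is of the moment at which its call begins: read the wrist's pose just before it. camera_info takes no time and is no camera call.
- arm.job_done(): hands the job in; it is judged then, once.
The state is a dict: "time": time; "joints": joint angles; "joint_vel": joint speeds; "tau": joint torques, N m; "tcp_pos": TCP position; "ee_rot": TCP orientation; "contact_force": force on the tool from outside, world axes, zero at the start; "ft_torque": the same for the moment, N m; "gripper_width": finger opening in m; "grasp_force": force on a finger pad.
Only numpy, scipy, OpenCV 4.12 (cv2) and the standard library are available. Lean on these libraries where they do the work, as an engineer would, in place of code of your own. Each camera call takes 0.05 s, during which the arm holds its last target. There are 200 camera calls.

### The job

Lay out the inspection place on the black mat: put the clear round sample case in the middle of the round blue pad and stand the black loupe upright on the middle of the case; put the small brown carton in the middle of the oblong yellow pad with its long side along the pad's long side, and stand the pale steel grip weight on the middle of the carton to keep its flaps shut; set the tally counter upright on the mat midway between the two pads. Leave the black end cap and the blue and white eraser where they are.

Things in the scene. Friction and masses are not known exactly. Their poses are not given: they have to be found in the camera images.
- sample_case_centre (a point): clear, whitish-looking round flat sample case with a pale foil disc inside, 61 mm across, 14 mm high, lying flat; this point is its centre, 7 mm above its underside; z up. Grasp it across its round side.
- loupe_centre (a point): black stand loupe (magnifier), upright, 39 mm across at its upper collar, narrower below, 38 mm high; this point is its centre, 19 mm above its underside; z up. Grasp it by the collar, its top 14 mm.
- carton_centre (a point): small brown cardboard carton with printed labels, 50 mm along its x, 75 mm along its y, 28 mm high, flat top; this point is its centre, 14 mm above its underside; z up
- weight_centre (a point): turned pale (almost white) steel weight, 48 mm across the round base, 50 mm high, with a faceted knob 38 mm across that takes up the top 25 mm; about 0.4 kg; this point is its centre, 25 mm above its underside; z up. Grasp it by the knob.
- tally_centre (a point): pale chromed round tally counter with a black top, upright, body 42 mm across and 28 mm high; a thumb lever sticks out to 35 mm from the centre at -y near its top (it does not move) and a small ring at +y, so grasp the body across its x; this point is the centre of the body, 14 mm above its underside; z up
- mat_middle (a point): black rubber mat with a fine white border, fixed, 130 mm along its x, 310 mm along its y, 3 mm thick; this point is the middle of its upper face, exactly midway between the two pads
- blue_pad_top (a point): round blue pad, fixed on the mat, 82 mm across, 4 mm thick; this point is the centre of its upper face (7 mm above the bench)
- yellow_pad_top (a point): oblong yellow pad, fixed on the mat, 93 mm along its x, 66 mm along its y, 4 mm thick; this point is the centre of its upper face (7 mm above the bench)
- cap_centre (a point): black plastic end cap, 63 mm across, 22 mm high, a bystander, loose; this point is its centre, 11 mm above its underside
- eraser_centre (a point): blue and white eraser, 19 x 42 x 13 mm, lying flat, a bystander, loose; this point is its centre, half-way up
Things that resemble listed ones, but are neither listed nor needed, are in the scene too. Leave any green look-alike of the part that bears sample_case_centre alone.

How it is judged:
By the outcome, as a careful person would: the job done as asked, in the order asked, and still so for the second after the job is handed in, with the robot touching nothing.
It also fails if it takes over 106 s, if anything falls off the work surface, if the arm or the gripper's body presses on something with over 40 N, if the wrist force passes 120 N, or if a joint passes its speed limit or range.

## Working session

There is one attempt and no reset: what is moved stays moved. The work goes in short steps, Python scripts to look and compute and a shell command to move; the robot and the scene stay as the last step left them, time stands still between calls to the robot, and variables do not carry over. Pictures are saved under pics/ and viewed, at most 19 in all, crops included, and the job is handed in when it is done.

```bash
ls; mkdir -p pics; cat > h.py <<'E'
import numpy as np,cv2
from rig import arm
def shot(n,f):
    s=arm.get_state(); im=arm.read_camera(n); cv2.imwrite('pics/'+f,im[:,:,::-1]); np.savez('pics/'+f+'.npz',p=s['tcp_pos'],R=s['ee_rot']); return im
def cam(n,f=None):
    i=arm.camera_info(n)
    K=np.array([[i['fx'],0,i['cx']],[0,i['fy'],i['cy']],[0,0,1]]);d=np.array(i['dist'],float)
    if n=='wrist':
        z=np.load('pics/'+f+'.npz');T=np.eye(4);T[:3,:3]=z['R'];T[:3,3]=z['p'];T=T@np.array(i['tool_from_camera'])
    else: T=np.array(i['extrinsics'])
    return K,d,T
def ray(px,z,n,f=None):
    K,d,T=cam(n,f)
    u=cv2.undistortPoints(np.array(px,float).reshape(-1,1,2),K,d).reshape(-1,2)
    v=np.c_[u[:,0],-u[:,1],-np.ones(len(u))]@T[:3,:3].T;o=T[:3,3]
    return o+v*((z-o[2])/v[:,2])[:,None]
def proj(P,n,f=None):
    K,d,T=cam(n,f);q=(np.array(P,float).reshape(-1,3)-T[:3,3])@T[:3,:3]
    q=q*[1,-1,-1];return cv2.projectPoints(q,np.zeros(3),np.zeros(3),K,d)[0].reshape(-1,2)
E
python3 - <<'E'
from h import *
shot('scene','s0.png');shot('side','d0.png');shot('wrist','w0.png')
for n in('scene','side','wrist'):print(n,arm.camera_info(n))
print(arm.get_state())
E
```

```text
pics
scene {'fx': 365.20728857220286, 'fy': 365.20728857220286, 'cx': 321.9917472963294, 'cy': 197.53861834380774, 'dist': array([-0.03246215,  0.        ,  0.        ,  0.        ,  0.        ]), 'extrinsics': array([[ 0.85815617,  0.30233874, -0.4149208 ,  0.14476501],
       [-0.51274406,  0.46425081, -0.72219438, -0.76173959],
       [-0.02572002,  0.83250374,  0.55342209,  0.58085079],
       [ 0.        ,  0.        ,  0.        ,  1.        ]])}
side {'fx': 435.4842631209004, 'fy': 435.4842631209004, 'cx': 314.79331134877197, 'cy': 201.3321680421008, 'dist': array([-0.00969355,  0.        ,  0.        ,  0.        ,  0.        ]), 'extrinsics': array([[ 0.94820525,  0.14480847, -0.28273187,  0.20361251],
       [-0.3170093 ,  0.37450177, -0.87135155, -1.17320455],
       [-0.0202955 ,  0.91584875,  0.40101018,  0.53752362],
       [ 0.        ,  0.        ,  0.        ,  1.        ]])}
wrist {'fx': 330.87461654167555, 'fy': 330.87461654167555, 'cx': 315.21892736760304, 'cy': 204.23866571341998, 'dist': array([0.01405875, 0.        , 0.        , 0.        , 0.        ]), 'tool_
[... 459 characters left out ...]
    -6.20382511e-06,  1.43656742e+00]), 'joint_vel': array([-0.00091087, -0.00254509,  0.00322904,  0.00027827, -0.00126412,
        0.00039298]), 'tau': array([ 8.55116414e-04, -4.43707359e+01,  2.62662864e+01,  1.04923686e-02,
       -1.61038133e-04,  1.14655613e-06]), 'tcp_pos': array([0.17531946, 0.52085071, 0.23069187]), 'ee_rot': array([[-9.47719383e-01,  3.19104433e-01, -5.76643826e-04],
       [ 3.19104909e-01,  9.47718662e-01, -1.18077548e-03],
       [ 1.69705425e-04, -1.30305368e-03, -9.99999137e-01]]), 'contact_force': array([-0.51802225,  0.4095178 ,  0.74677403]), 'ft_torque': array([0.02750778, 0.00135988, 0.04202577]), 'grasp_force': 0.0, 'gripper_width': 0.08537666702929081}
```

View pics/s0.png

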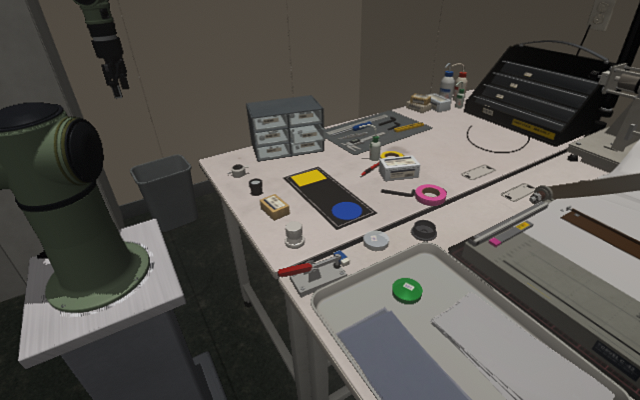

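View pics/d0.png

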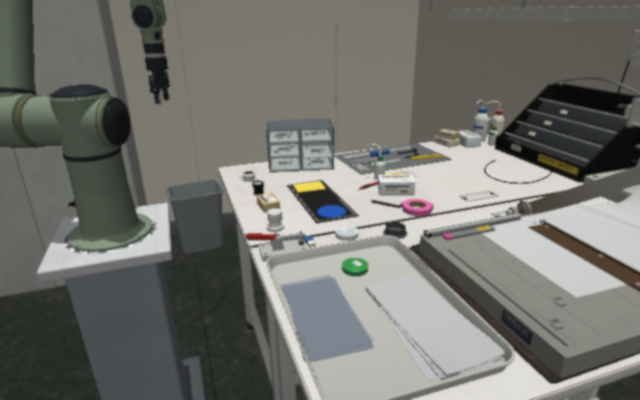

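The scene view shows the tally at (238,170), the loupe at (256,186), the carton at (274,206) and the weight at (294,235). The clear case is at (375,240), the black cap at (424,230), the yellow pad at (311,178) and the blue pad at (346,211). The eraser is near (340,256). A green look-alike case sits in the tray at (407,290).

```bash
python3 - <<'E'
from h import *
im=cv2.imread('pics/s0.png')
for n,p,z in [('tally',(238,170),.014),('loupe',(256,186),.019),('carton',(274,206),.014),('weight',(294,235),.025),('case',(375,240),.007),('cap',(424,230),.011),('eras',(340,257),.007),('green',(407,290),.007)]:
    print(n,ray([p],z,'scene').round(3))
h=cv2.cvtColor(im,cv2.COLOR_BGR2HSV)
for n,lo,hi in[('blue',(105,150,60),(125,255,255)),('yel',(20,150,100),(35,255,255))]:
    m=cv2.inRange(h,lo,hi);k,l,st,c=cv2.connectedComponentsWithStats(m)
    for i in range(1,k):
        if st[i,4]>100:print(n,st[i],ray([c[i]],.007,'scene').round(3))
cv2.imwrite('pics/s0c.png',cv2.resize(im[150:310,220:450],None,fx=3.4,fy=3.4,interpolation=cv2.INTER_CUBIC))
print([ray([p],.003,'scene').round(3) for p in [(284,177),(322,167),(375,213),(333,229)]])
E
```

```text
tally [[0.426 0.262 0.014]]
loupe [[0.434 0.13  0.019]]
carton [[0.439 0.014 0.014]]
weight [[ 0.422 -0.139  0.025]]
case [[ 0.587 -0.241  0.007]]
cap [[ 0.709 -0.28   0.011]]
eras [[ 0.484 -0.245  0.007]]
green [[ 0.546 -0.401  0.007]]
blue [332 202  30  18 428] [[ 0.598 -0.102  0.007]]
yel [291 169  36  18 347] [[0.596 0.107 0.007]]
[array([[0.538, 0.158, 0.003]]), array([[0.671, 0.147, 0.003]]), array([[ 0.659, -0.149,  0.003]]), array([[ 0.528, -0.146,  0.003]])]
```

View pics/s0c.png

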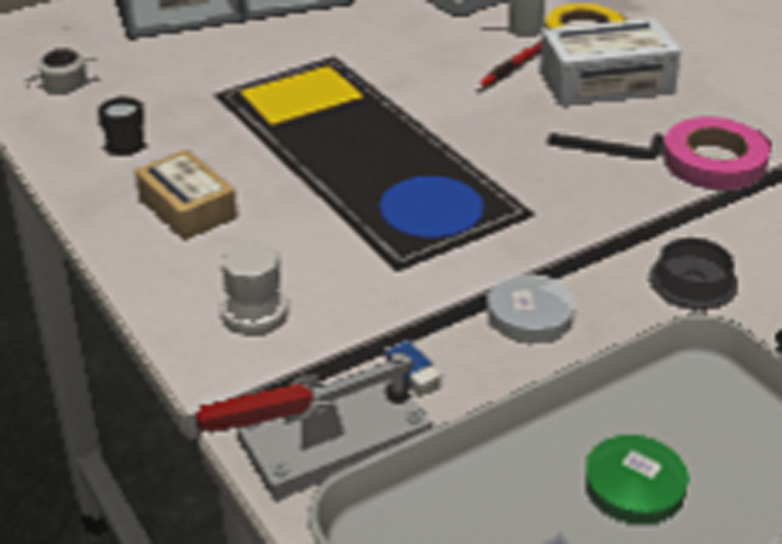

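```bash
cat >> h.py <<'E'
def go(x,y,z,ang):
    "print rows target: TCP x y z, tool-x heading deg, tool down"
    from scipy.spatial.transform import Rotation as Ro
    s=arm.get_state();R=s['ee_rot'];a=np.radians(ang);c,n=np.cos(a),np.sin(a)
    G=np.array([[c,n,0],[n,-c,0],[0,0,-1]])
    print('rot',(np.degrees(Ro.from_matrix(R.T@G).as_rotvec())/8).round(2),'lin',(R.T@(np.array([x,y,z])-s['tcp_pos'])/.03).round(2),'t',s['time'])
E
python3 -c "
from h import *
go(.587,-.18,.2,90)"
```

```text
rot [-0.01  0.    8.92] lin [-20.46 -17.76   1.04] t 0.15
```

```bash
python3 -m jog '[{"delta_rot":[0,0,0],"linear":[-1.6,-1.3,0],"jaw":85},{"delta_rot":[0,0,0],"linear":[-3.1,-2.7,0],"jaw":85},{"delta_rot":[0,0,0],"linear":[-4.7,-4,0],"jaw":85},{"delta_rot":[0,0,0],"linear":[-6.2,-5.4,0],"jaw":85},{"delta_rot":[0,0,0],"linear":[-7.8,-6.7,0],"jaw":85}]' 40
python3 -m jog '[{"delta_rot":[0,0,0],"linear":[-1.6,-1.3,0],"jaw":85},{"delta_rot":[0,0,0],"linear":[-3.1,-2.7,0],"jaw":85},{"delta_rot":[0,0,0],"linear":[-4.7,-4,0],"jaw":85},{"delta_rot":[0,0,0],"linear":[-6.2,-5.4,0],"jaw":85},{"delta_rot":[0,0,0],"linear":[-7.8,-6.7,0],"jaw":85}]'
python3 -c "
from h import *
go(.587,-.18,.2,90)"
```

```text
time: 0.78
tcp_pos: [0.3336, 0.2543, 0.2313]
ee_rot: [[-0.948, 0.319, 0.0], [0.319, 0.948, 0.0], [-0.0, 0.0, -1.0]]
contact_force: [0.8, 1.5, -0.1]
gripper_width: 0.0852
grasp_force: 0.0
time: 1.4
tcp_pos: [0.4912, -0.011, 0.2312]
ee_rot: [[-0.948, 0.32, 0.0], [0.32, 0.948, 0.0], [0.0, 0.0, -1.0]]
contact_force: [0.7, 0.5, -0.4]
gripper_width: 0.0851
grasp_force: 0.0
rot [ 0.   -0.    8.92] lin [-4.83 -4.32  1.04] t 1.4
```

```bash
python3 -m jog '[{"delta_rot":[0,0,1.3],"linear":[-1,-0.9,0.2],"jaw":85},{"delta_rot":[0,0,2.6],"linear":[-2,-1.8,0.4],"jaw":85},{"delta_rot":[0,0,3.9],"linear":[-3,-2.7,0.6],"jaw":85},{"delta_rot":[0,0,5.2],"linear":[-4,-3.6,0.8],"jaw":85},{"delta_rot":[0,0,6.5],"linear":[-4.83,-4.32,1.04],"jaw":85}]'
python3 -m jog '[{"delta_rot":[0,0,1.2],"linear":[0,0,0],"jaw":85},{"delta_rot":[0,0,2.4],"linear":[0,0,0],"jaw":85},{"delta_rot":[0,0,2.42],"linear":[0,0,0],"jaw":85},{"delta_rot":[0,0,2.42],"linear":[0,0,0],"jaw":85},{"delta_rot":[0,0,2.42],"linear":[0,0,0],"jaw":85}]'
python3 - <<'E'
from h import *
im=shot('wrist','w1.png')
print(arm.get_state()['tcp_pos'],[(n,proj(p,'wrist','w1.png').round()) for n,p in [('case',(.587,-.241,.014)),('blue',(.598,-.102,.007)),('cap',(.709,-.28,.02))]])
E
```

```text
time: 2.02
tcp_pos: [0.5872, -0.1796, 0.1995]
ee_rot: [[-0.326, 0.945, -0.0], [0.945, 0.326, 0.0], [0.0, -0.0, -1.0]]
contact_force: [-1.0, -0.0, -0.6]
gripper_width: 0.0849
grasp_force: 0.0
time: 2.65
tcp_pos: [0.5867, -0.178, 0.2001]
ee_rot: [[-0.002, 1.0, 0.0], [1.0, 0.002, -0.0], [-0.0, 0.0, -1.0]]
contact_force: [0.9, -0.0, -1.2]
gripper_width: 0.0849
grasp_force: 0.0
[ 0.58670015 -0.17799872  0.20012236] [('case', array([[316., 239.]])), ('blue', array([[328., 102.]])), ('cap', array([[429., 275.]]))]
```

View pics/w1.png

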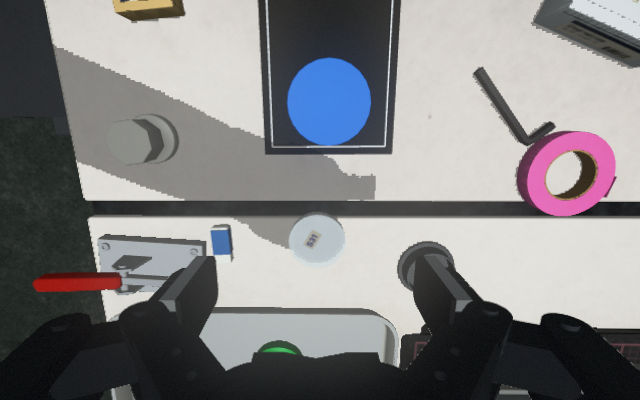

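The wrist view shows the whitish case at (317,239), the eraser at (221,240), the cap at (426,268), the blue pad at (329,101) and the weight at (145,140). Two things could be the sample case: the whitish round one at (317,239) and the green one at (280,350) in the tray. The whitish one fits, since it is clear with a foil disc, and the green one is the look-alike to leave alone. I'll confirm that in a crop.

```bash
python3 - <<'E'
from h import *
im=cv2.imread('pics/w1.png');h=cv2.cvtColor(im,cv2.COLOR_BGR2HSV)
g=im[200:280,270:370]
c=cv2.HoughCircles(cv2.medianBlur(cv2.cvtColor(g,cv2.COLOR_BGR2GRAY),3),cv2.HOUGH_GRADIENT,1,50,param1=60,param2=10,minRadius=24,maxRadius=32)
c=c[0][:3]+[270,200,0];print(c,ray(c[:,:2],.014,'wrist','w1.png').round(4))
e=ray([(289,238),(345,238),(317,212),(317,267)],.010,'wrist','w1.png');print(e.round(4))
m=cv2.inRange(h,(100,120,60),(125,255,255))[50:150,250:400]
M=cv2.moments(m,True);p=(M['m10']/M['m00']+250,M['m01']/M['m00']+50);print('blue',p,M['m00'],ray([p],.007,'wrist','w1.png').round(4))
v=cv2.resize(im[190:290,250:450],None,fx=4,fy=4,interpolation=cv2.INTER_CUBIC)
x,y,r=c[0];cv2.circle(v,(int((x-250)*4),int((y-190)*4)),int(r*4),(0,0,255),1);cv2.imwrite('pics/c1.png',v)
E
```

```text
[[316.5        230.5         31.39999962]] [[ 0.5877 -0.2316  0.014 ]]
[[ 0.5582 -0.2417  0.01  ]
 [ 0.6184 -0.2415  0.01  ]
 [ 0.5882 -0.2124  0.01  ]
 [ 0.5884 -0.2758  0.01  ]]
blue (328.5513797189775, 101.0812595226003) 5907.0 [[ 0.599  -0.1009  0.007 ]]
```

View pics/c1.png

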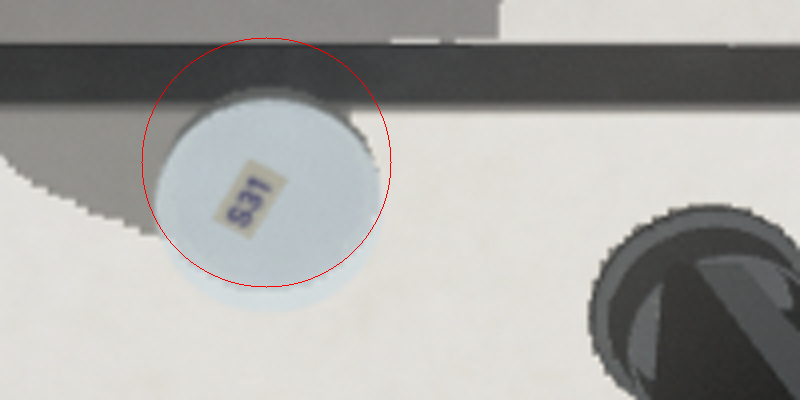

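The crop confirms the clear case: a pale foil disc with a label reading S31. Its top face centre is at crop (267,191), which is pixel (316.8,237.8).

```bash
python3 -c "
from h import *
e=ray([(316.8,237.8),(288.8,237.8),(345,237.8),(316.8,214.3),(316.8,261.3)],.014,'wrist','w1.png');print(e.round(4))
go(e[0,0],e[0,1],.04,90);go(e[0,0],e[0,1],-.003,90)"
```

```text
[[ 0.5881 -0.2398  0.014 ]
 [ 0.5583 -0.2399  0.014 ]
 [ 0.618  -0.2397  0.014 ]
 [ 0.588  -0.2137  0.014 ]
 [ 0.5881 -0.267   0.014 ]]
rot [0.   0.   0.01] lin [-2.06  0.04  5.34] t 2.7
rot [0.   0.   0.01] lin [-2.06  0.04  6.77] t 2.7
```

```bash
python3 -m jog '[{"delta_rot":[0,0,0],"linear":[-0.8,0,1.8],"jaw":85},{"delta_rot":[0,0,0],"linear":[-1.6,0,3.6],"jaw":85},{"delta_rot":[0,0,0],"linear":[-2.1,0.04,5],"jaw":85},{"delta_rot":[0,0,0],"linear":[-2.12,0.04,6],"jaw":85},{"delta_rot":[0,0,0],"linear":[-2.12,0.04,6.5],"jaw":85}]' 30
python3 -m jog '[{"delta_rot":[0,0,0],"linear":[0,0,0.15],"jaw":85},{"delta_rot":[0,0,0],"linear":[0,0,0.25],"jaw":75},{"delta_rot":[0,0,0],"linear":[0,0,0.25],"jaw":55},{"delta_rot":[0,0,0],"linear":[0,0,0.25],"jaw":50},{"delta_rot":[0,0,0],"linear":[0,0,0.25],"jaw":50}]'
python3 -m jog '[{"delta_rot":[0,0,0],"linear":[0,0,0],"jaw":50},{"delta_rot":[0,0,0],"linear":[0,0,0],"jaw":50},{"delta_rot":[0,0,0],"linear":[0,0,0],"jaw":50},{"delta_rot":[0,0,0],"linear":[0,0,-0.2],"jaw":50},{"delta_rot":[0,0,0],"linear":[0,0,-0.7],"jaw":50}]'
python3 -c "
from h import *
go(.599,-.1009,.06,90);go(.599,-.1009,.006,90);shot('wrist','w2.png')"
```

```text
time: 3.32
tcp_pos: [0.5868, -0.2413, 0.0032]
ee_rot: [[-0.001, 1.0, -0.002], [1.0, 0.001, 0.001], [0.001, -0.002, -1.0]]
contact_force: [0.1, 0.1, 0.7]
gripper_width: 0.0852
grasp_force: 0.0
time: 3.95
tcp_pos: [0.5888, -0.242, -0.0009]
ee_rot: [[-0.001, 1.0, 0.002], [1.0, 0.001, -0.001], [-0.001, 0.002, -1.0]]
contact_force: [-1.5, 0.7, 6.2]
gripper_width: 0.0586
grasp_force: 32.6
time: 4.58
tcp_pos: [0.5873, -0.2414, 0.0186]
ee_rot: [[-0.001, 1.0, -0.001], [1.0, 0.001, 0.001], [0.001, -0.001, -1.0]]
contact_force: [0.4, -0.5, -1.2]
gripper_width: 0.0588
grasp_force: 32.4
rot [-0.01 -0.    0.  ] lin [ 4.68  0.39 -1.38] t 4.575
rot [-0.01 -0.    0.  ] lin [4.68 0.39 0.42] t 4.575
```

View pics/w2.png

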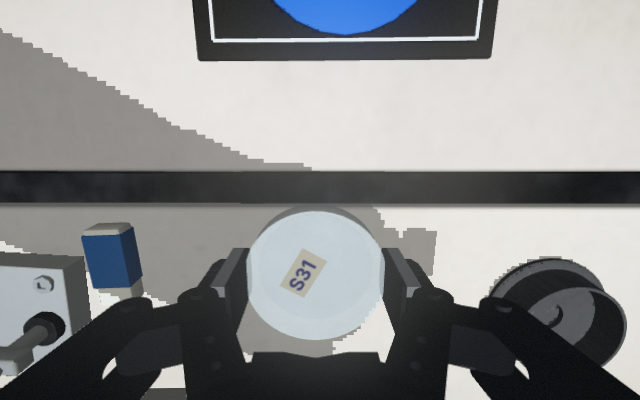

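The case is held at (316,274), nearly centred between the pads, and the pad is ahead. I'll carry it over and compute its offset.

```bash
python3 -c "
from h import *
print(ray([(315.5,274),(315.5,211),(315.5,339),(247,274),(384,274)],.034,'wrist','w2.png').round(4))"
python3 -m jog '[{"delta_rot":[0,0,0],"linear":[0,0,-1],"jaw":50},{"delta_rot":[0,0,0],"linear":[1,0.1,-1.4],"jaw":50},{"delta_rot":[0,0,0],"linear":[2.5,0.2,-1.4],"jaw":50},{"delta_rot":[0,0,0],"linear":[4,0.3,-1.4],"jaw":50},{"delta_rot":[0,0,0],"linear":[4.68,0.37,-1.4],"jaw":50}]'
python3 - <<'E'
from h import *
im=shot('wrist','w3.png')
h=cv2.cvtColor(im,cv2.COLOR_RGB2HSV)
m=cv2.inRange(h,(100,120,60),(125,255,255))
cv2.imwrite('pics/m.png',m)
E
```

```text
[[ 0.587  -0.2411  0.034 ]
 [ 0.5869 -0.2131  0.034 ]
 [ 0.587  -0.2733  0.034 ]
 [ 0.5578 -0.2411  0.034 ]
 [ 0.6161 -0.241   0.034 ]]
time: 5.25
tcp_pos: [0.5991, -0.0993, 0.0612]
ee_rot: [[-0.003, 1.0, 0.0], [1.0, 0.003, 0.0], [-0.0, 0.0, -1.0]]
contact_force: [0.7, -0.7, 0.2]
gripper_width: 0.0582
grasp_force: 32.5
```

View pics/w3.png

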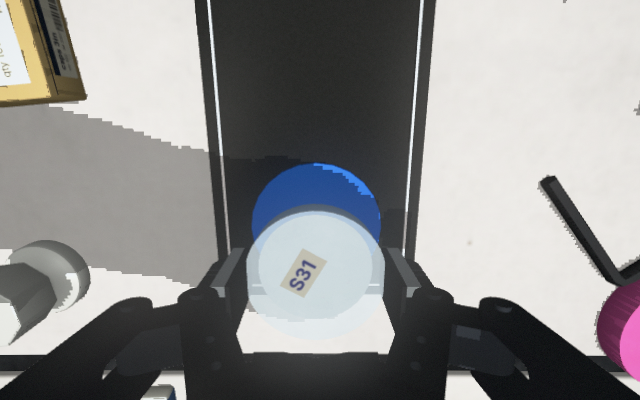

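The case is over the blue pad. Visible pad edges are the left at about (252,222), the right at about (381,222) and the top at about (317,163).

```bash
python3 - <<'E'
from h import *
print(ray([(317,163.0),(252,222),(381,222)],.007,'wrist','w3.png').round(4))
m=cv2.imread('pics/m.png',0)
m[240:]=0
c=max(cv2.findContours(m,cv2.RETR_EXTERNAL,cv2.CHAIN_APPROX_NONE)[0],key=cv2.contourArea)[:,0]
P=[]
for x in range(c[:,0].min()+1,c[:,0].max()): P.append((x,c[c[:,0]==x,1].min()))
w=ray(P,.007,'wrist','w3.png')
A=np.c_[2*w[:,:2],np.ones(len(w))];s=np.linalg.lstsq(A,(w[:,:2]**2).sum(1),rcond=None)[0];print(s[:2],np.sqrt(s[2]+s[0]**2+s[1]**2))
go(s[0],s[1]+.002,.005,90)
# mat border
print(ray([(201,40),(434,40),(222,225),(411,225)],.003,'wrist','w3.png').round(4))
E
```

```text
[[ 0.5996 -0.0618  0.007 ]
 [ 0.5589 -0.0991  0.007 ]
 [ 0.6399 -0.0989  0.007 ]]
[ 0.59895601 -0.1019568 ] 0.040541684210029495
rot [ 0.   -0.01  0.03] lin [-0.08 -0.01  1.87] t 5.3
[[ 0.5352  0.0055  0.003 ]
 [ 0.664   0.0059  0.003 ]
 [ 0.5387 -0.1025  0.003 ]
 [ 0.6601 -0.1022  0.003 ]]
```

```bash
python3 -m jog '[{"delta_rot":[0,0,0],"linear":[-0.05,0,0.7],"jaw":50},{"delta_rot":[0,0,0],"linear":[-0.05,0,1.3],"jaw":50},{"delta_rot":[0,0,0],"linear":[-0.05,0,1.6],"jaw":50},{"delta_rot":[0,0,0],"linear":[-0.05,0,1.75],"jaw":50},{"delta_rot":[0,0,0],"linear":[-0.05,0,1.82],"jaw":50}]'
python3 -m jog '[{"delta_rot":[0,0,0],"linear":[0,0,0],"jaw":50},{"delta_rot":[0,0,0],"linear":[0,0,0],"jaw":60},{"delta_rot":[0,0,0],"linear":[0,0,0],"jaw":72},{"delta_rot":[0,0,0],"linear":[0,0,0],"jaw":85},{"delta_rot":[0,0,0],"linear":[0,0,0],"jaw":85}]'
python3 -m jog '[{"delta_rot":[0,0,0],"linear":[0,0,-0.5],"jaw":85},{"delta_rot":[0,0,0],"linear":[0,0,-2],"jaw":85},{"delta_rot":[0,0,0],"linear":[0,0,-4],"jaw":85},{"delta_rot":[0,0,0],"linear":[0,0,-5.5],"jaw":85},{"delta_rot":[0,0,0],"linear":[0,0,-5.5],"jaw":85}]'
python3 -c "
from h import *
shot('wrist','w4.png')
im=cv2.imread('pics/w4.png');p=proj([.599,-.102,.014],'wrist','w4.png')[0];print(p,arm.get_state()['tcp_pos'])
x,y=p.astype(int);cv2.imwrite('pics/c4.png',cv2.resize(im[y-60:y+60,x-80:x+80],None,fx=5,fy=5,interpolation=cv2.INTER_CUBIC));print(x-80,y-60)
print(proj([[.434,.13,.038],[.426,.262,.028],[.439,.014,.028]],'wrist','w4.png'))
"
```

```text
time: 5.92
tcp_pos: [0.5989, -0.1032, 0.0061]
ee_rot: [[-0.0, 1.0, -0.0], [1.0, 0.0, -0.0], [-0.0, -0.0, -1.0]]
contact_force: [-4.4, 1.1, 11.6]
gripper_width: 0.0584
grasp_force: 33.5
time: 6.55
tcp_pos: [0.599, -0.1028, 0.006]
ee_rot: [[-0.001, 1.0, 0.0], [1.0, 0.001, -0.0], [-0.0, 0.0, -1.0]]
contact_force: [0.1, 0.5, -0.1]
gripper_width: 0.0849
grasp_force: 0.0
time: 7.18
tcp_pos: [0.602, -0.1037, 0.1768]
ee_rot: [[-0.001, 1.0, 0.009], [1.0, 0.001, -0.003], [-0.003, 0.009, -1.0]]
contact_force: [0.1, -0.2, -0.2]
gripper_width: 0.0849
grasp_force: 0.0
[310.90503957 183.34684212] [ 0.60048615 -0.10325134  0.17401932]
230 123
[[  61.07260885 -151.88763293]
 [   3.60228549 -441.67244534]
 [ 109.4733449    44.33257154]]
```

View pics/c4.png

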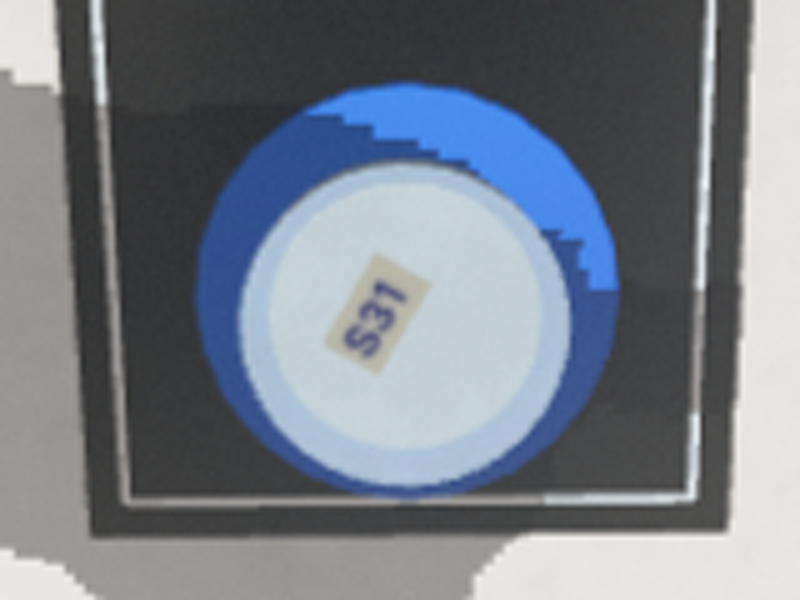

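```bash
python3 - <<'E'
from h import *
f='w4.png'
im=cv2.imread('pics/w4.png');h=cv2.cvtColor(im,cv2.COLOR_BGR2HSV)
def px(L): return [(x/5+230-.4,y/5+123-.4) for x,y in L]
a=ray(px([(405,488),(405,160),(238,322),(572,322)]),.021,'wrist',f);print(a.round(4))
b=ray(px([(408,498),(408,82),(197,290),(619,290)]),.007,'wrist',f);print(b.round(4))
print('b z0 of near edge',ray(px([(405,160)]),.007,'wrist',f).round(4),arm.get_state()['tcp_pos'],np.load('pics/w4.png.npz')['p'])
E
```

```text
[[ 0.5986 -0.1363  0.021 ]
 [ 0.5988 -0.0741  0.021 ]
 [ 0.5679 -0.1039  0.021 ]
 [ 0.6296 -0.104   0.021 ]]
[[ 0.5992 -0.143   0.007 ]
 [ 0.5994 -0.0614  0.007 ]
 [ 0.5587 -0.1008  0.007 ]
 [ 0.6399 -0.1008  0.007 ]]
b z0 of near edge [[ 0.5988 -0.0759  0.007 ]] [ 0.60048615 -0.10325134  0.17401932] [ 0.60204493 -0.1036883   0.17675757]
```

The case sits about 3 mm off the pad centre in −y, so I'll regrip and shift it.

```bash
python3 -c "
from h import *
go(.599,-.105,.006,90)"
python3 -m jog '[{"delta_rot":[0,0,0],"linear":[-0.06,-0.05,2],"jaw":85},{"delta_rot":[0,0,0],"linear":[-0.06,-0.05,4],"jaw":85},{"delta_rot":[0,0,0],"linear":[-0.06,-0.05,5.2],"jaw":85},{"delta_rot":[0,0,0],"linear":[-0.06,-0.05,5.55],"jaw":85},{"delta_rot":[0,0,0],"linear":[-0.06,-0.05,5.55],"jaw":60}]'
python3 -m jog '[{"delta_rot":[0,0,0],"linear":[0,0,0],"jaw":50},{"delta_rot":[0,0,0],"linear":[0,0,0],"jaw":50},{"delta_rot":[0,0,0],"linear":[0,0,0],"jaw":50},{"delta_rot":[0,0,0],"linear":[0,0,-0.2],"jaw":50},{"delta_rot":[0,0,0],"linear":[0,0,-0.2],"jaw":50}]'
python3 -c "
from h import *
go(.599,-.102,.006,90)"
```

```text
rot [0.04 0.01 0.  ] lin [-0.05 -0.08  5.6 ] t 7.225
time: 7.85
tcp_pos: [0.5969, -0.1045, 0.004]
ee_rot: [[-0.001, 1.0, -0.002], [1.0, 0.001, 0.0], [0.0, -0.002, -1.0]]
contact_force: [1.2, 0.1, 1.0]
gripper_width: 0.0694
grasp_force: 0.0
time: 8.48
tcp_pos: [0.5979, -0.1047, 0.0112]
ee_rot: [[-0.001, 1.0, 0.001], [1.0, 0.001, -0.0], [-0.0, 0.001, -1.0]]
contact_force: [0.2, -0.0, 0.5]
gripper_width: 0.0587
grasp_force: 32.3
rot [0.01 0.   0.  ] lin [0.09 0.04 0.17] t 8.475
```

```bash
python3 -m jog '[{"delta_rot":[0,0,0],"linear":[0.1,0.04,0],"jaw":50},{"delta_rot":[0,0,0],"linear":[0.1,0.04,0.1],"jaw":50},{"delta_rot":[0,0,0],"linear":[0.1,0.04,0.17],"jaw":50},{"delta_rot":[0,0,0],"linear":[0.1,0.04,0.17],"jaw":60},{"delta_rot":[0,0,0],"linear":[0.1,0.04,0.17],"jaw":85}]'
python3 -m jog '[{"delta_rot":[0,0,0],"linear":[0,0,0],"jaw":85},{"delta_rot":[0,0,0],"linear":[0,0,-0.5],"jaw":85},{"delta_rot":[0,0,0],"linear":[0,0,-2],"jaw":85},{"delta_rot":[0,0,0],"linear":[0,0,-4],"jaw":85},{"delta_rot":[0,0,0],"linear":[0,0,-6],"jaw":85}]'
python3 -m jog '[{"delta_rot":[0,0,0],"linear":[0,0,0],"jaw":85},{"delta_rot":[0,0,0],"linear":[0,0,0],"jaw":85},{"delta_rot":[0,0,0],"linear":[0,0,0],"jaw":85},{"delta_rot":[0,0,0],"linear":[0,0,0],"jaw":85},{"delta_rot":[0,0,0],"linear":[0,0,0],"jaw":85}]'
python3 - <<'E'
from h import *
shot('wrist','w5.png')
x,y=proj([.599,-.102,.014],'wrist','w5.png')[0].astype(int);im=cv2.imread('pics/w5.png')
print(x,y);cv2.imwrite('pics/c5.png',cv2.resize(im[y-60:y+60,x-80:x+80],None,fx=5,fy=5,interpolation=cv2.INTER_CUBIC))
h=cv2.cvtColor(im,cv2.COLOR_BGR2HSV)
# rows/cols profile: blue-saturated pad vs pale case
print(h[y-60:y+60,x,1]); print(h[y,x-60:x+60,1])
go(.45,.07,.25,90)
E
```

```text
time: 9.1
tcp_pos: [0.5986, -0.1016, 0.0051]
ee_rot: [[-0.001, 1.0, -0.0], [1.0, 0.001, -0.0], [-0.0, -0.0, -1.0]]
contact_force: [0.1, 0.6, -0.4]
gripper_width: 0.076
grasp_force: 0.0
time: 9.72
tcp_pos: [0.5985, -0.1016, 0.1881]
ee_rot: [[-0.001, 1.0, 0.001], [1.0, 0.001, -0.0], [-0.0, 0.001, -1.0]]
contact_force: [0.6, -0.2, 0.0]
gripper_width: 0.0849
grasp_force: 0.0
time: 10.35
tcp_pos: [0.5982, -0.1015, 0.1844]
ee_rot: [[-0.001, 1.0, -0.002], [1.0, 0.001, 0.001], [0.001, -0.002, -1.0]]
contact_force: [-0.2, 1.4, 0.7]
gripper_width: 0.0851
grasp_force: 0.0
316 184
[ 10  19  22  23  27  23  27  18  31  26  18  22   9  30  26  21  25 137
 182 174 175 176 175 176 174 174 174 175 171  72  44  51  50  40  21  21
  21  21  22  21  21  22  22  23  21  20  20  21  21  18   9  18  21  20
  17   5  14  11  20  20  17  11   8  17  22  20  22  22  22  22  22  22
  21  20  20  21  21  21  20  20  20  19  21  20  20  26  44  51  49  49
  50  49  57 127 145 146 146 144 104  40   3  11   4   8   8   3   2   7
   8   7   8   7   8   8   8   8  10   7  10  10]
[  4   9   4   9   7   4  14   0   9   5   9   9  14   5  13   9  14  13
  18  78 142 156 160 162 161 162 158 112  65  49  49  51  50  37  21  20
  22  20  20  22  21  21  20  22  19  20   8  15  21  18  11   8  17   2
  19  17  35  46   2  17  17   9  22  22  22  22  20  23  22  20  20  22
  20  20  22  22  22  20  20  22  20  20  20  21  19  22  27  47  50  49
  49  55  84 151 150 150 150 146 149 147 148 143 129  15  19  15  23  12
  11   8  11  11   7   8  11  11   7   5   9   3]
rot [-0.01 -0.    0.  ] lin [ 5.72 -4.94 -2.17] t 10.4
```

```bash
python3 - <<'E'
from h import *
p=ray([(316,140.8),(316,222),(275,184),(358.5,184)],.007,'wrist','w5.png')
c=ray([(316,152.8),(316,216.5),(283.5,184),(348.3,184)],.021,'wrist','w5.png')
c2=ray([(316,152.8)],.009,'wrist','w5.png');print(p.round(4),c.round(4),c2)
E
python3 -m jog '[{"delta_rot":[0,0,0],"linear":[1.15,-1,-0.4],"jaw":85},{"delta_rot":[0,0,0],"linear":[2.3,-2,-0.8],"jaw":85},{"delta_rot":[0,0,0],"linear":[3.4,-3,-1.3],"jaw":85},{"delta_rot":[0,0,0],"linear":[4.6,-4,-1.8],"jaw":85},{"delta_rot":[0,0,0],"linear":[5.7,-4.9,-2.17],"jaw":85}]'
python3 -m jog '[{"delta_rot":[0,0,0],"linear":[0,0,0],"jaw":85},{"delta_rot":[0,0,0],"linear":[0,0,0],"jaw":85},{"delta_rot":[0,0,0],"linear":[0,0,0],"jaw":85},{"delta_rot":[0,0,0],"linear":[0,0,0],"jaw":85},{"delta_rot":[0,0,0],"linear":[0,0,0],"jaw":85}]'
python3 -c "
from h import *
shot('wrist','w6.png')
print(proj([[.434,.13,.038],[.426,.262,.028],[.439,.014,.028],[.596,.107,.007]],'wrist','w6.png'))"
```

```text
[[ 0.5982 -0.061   0.007 ]
 [ 0.5983 -0.1426  0.007 ]
 [ 0.5577 -0.1031  0.007 ]
 [ 0.6402 -0.103   0.007 ]] [[ 0.5982 -0.0707  0.021 ]
 [ 0.5983 -0.1323  0.021 ]
 [ 0.5675 -0.1001  0.021 ]
 [ 0.6287 -0.1     0.021 ]] [[ 0.59818119 -0.07212077  0.009     ]]
time: 11.02
tcp_pos: [0.4506, 0.0703, 0.251]
ee_rot: [[-0.0, 1.0, 0.0], [1.0, 0.0, 0.0], [0.0, 0.0, -1.0]]
contact_force: [0.4, 0.4, 0.1]
gripper_width: 0.0852
grasp_force: 0.0
time: 11.65
tcp_pos: [0.4518, 0.0689, 0.2502]
ee_rot: [[0.0, 1.0, -0.001], [1.0, -0.0, -0.0], [-0.0, -0.001, -1.0]]
contact_force: [0.2, 0.4, 0.2]
gripper_width: 0.0847
grasp_force: 0.0
[[298.66801316 117.76085896]
 [288.83214564 -25.71339852]
 [304.75617139 220.84493097]
 [441.70698718 137.91850192]]
```

View pics/w6.png

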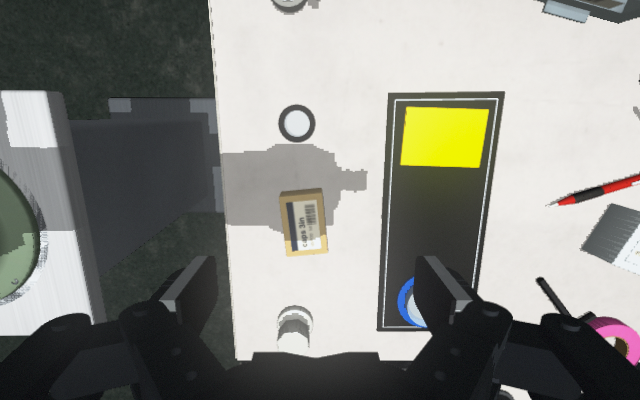

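The wrist view shows the loupe at (297,123), the tally at the top edge (290,0) and the carton at (304,222). The weight is at (295,325) and the yellow pad at (445,137).

```bash
python3 - <<'E'
from h import *
f='w6.png';im=cv2.imread('pics/'+f);h=cv2.cvtColor(im,cv2.COLOR_BGR2HSV);g=im.max(2)
m=np.zeros_like(g);m[95:150,270:325]=(g<75)[95:150,270:325]*255
c=max(cv2.findContours(m,cv2.RETR_EXTERNAL,cv2.CHAIN_APPROX_NONE)[0],key=cv2.contourArea)
e=cv2.fitEllipse(c);print('loupe',cv2.boundingRect(c),e)
x,y,w,hh=cv2.boundingRect(c)
print(ray([e[0],(x,y+hh/2),(x+w,y+hh/2),(x+w/2,y),(x+w/2,y+hh)],.038,'wrist',f).round(4))
m=cv2.inRange(h,(22,150,100),(35,255,255));m[:90]=0
c=max(cv2.findContours(m,cv2.RETR_EXTERNAL,cv2.CHAIN_APPROX_NONE)[0],key=cv2.contourArea)
q=cv2.approxPolyDP(c,6,True)[:,0];w=ray(q,.007,'wrist',f);print('yel',q.tolist(),w.round(4),w.mean(0))
w=ray([(389,93),(505,92),(377,330)],.003,'wrist',f);print('mat',w.round(4))
d=w[0]-w[2];print('yaw mat',np.degrees(np.arctan2(-d[0],d[1])))
go(w[0,0],w[0,1],.2,90)
E
```

```text
Traceback (most recent call last):
ValueError: max() iterable argument is empty
```

```bash
python3 - <<'E'
from h import *
f='w6.png';im=cv2.imread('pics/'+f);h=cv2.cvtColor(im,cv2.COLOR_BGR2HSV);g=im.max(2)
m=np.zeros(g.shape,np.uint8);m[95:150,270:325]=np.where(g<90,255,0)[95:150,270:325]
print(g[123,270:325]);print(g[95:150,297])
c=max(cv2.findContours(m,cv2.RETR_EXTERNAL,cv2.CHAIN_APPROX_NONE)[0],key=cv2.contourArea)
x,y,w,hh=cv2.boundingRect(c);print('loupe',x,y,w,hh)
print(ray([(x+w/2-.5,y+hh/2-.5),(x-.5,y+hh/2),(x+w-.5,y+hh/2),(x+w/2,y-.5),(x+w/2,y+hh-.5)],.038,'wrist',f).round(4))
m=cv2.inRange(h,(22,150,100),(35,255,255));m[:90]=0
c=max(cv2.findContours(m,cv2.RETR_EXTERNAL,cv2.CHAIN_APPROX_NONE)[0],key=cv2.contourArea)
q=cv2.approxPolyDP(c,6,True)[:,0];w=ray(q,.007,'wrist',f);print('yel',q.tolist(),w.round(4),w.mean(0))
w=ray([(389,93),(505,92),(377,330)],.003,'wrist',f);print('mat',w.round(4))
d=w[0]-w[2];print('yaw mat',np.degrees(np.arctan2(-d[0],d[1])))
E
```

```text
[238 238 238 237 237 237 237 222 135  81  83  83  85 101 164 215 224 234
 234 234 234 234 234 234 233 234 233 234 234 234 234 233 234 234 234 234
 233 234 234 214  86  85  85  85  92 164 235 236 236 236 236 237 236 236
 235]
[236 237 237 237 238 238 237 238 228 168  87  89  88  87  91 170 234 233
 234 234 233 233 233 233 234 234 234 234 234 234 233 233 233 234 233 233
 234 233 233 231 221 185  82  82  82  81  77 158 226 163 163 165 162 161
 162]
loupe 279 105 35 37
[[0.4311 0.1247 0.038 ]
 [0.4129 0.1242 0.038 ]
 [0.4494 0.1242 0.038 ]
 [0.432  0.1432 0.038 ]
 [0.4314 0.1057 0.038 ]]
yel [[406, 107], [401, 165], [479, 166], [488, 109]] [[0.5527 0.141  0.007 ]
 [0.5517 0.0759 0.007 ]
 [0.6428 0.0746 0.007 ]
 [0.6441 0.1386 0.007 ]] [0.59781958 0.10753179 0.007     ]
mat [[ 0.5336  0.1561  0.003 ]
 [ 0.6623  0.1567  0.003 ]
 [ 0.5355 -0.1511  0.003 ]]
yaw mat 0.3420162003489042
```

```bash
python3 -c "
from h import *
go(.4313,.1246,.012,90)"
python3 -m jog '[{"delta_rot":[0,0,0],"linear":[1.2,-0.5,1.5],"jaw":85},{"delta_rot":[0,0,0],"linear":[1.86,-0.67,3.3],"jaw":85},{"delta_rot":[0,0,0],"linear":[1.86,-0.67,5.2],"jaw":75},{"delta_rot":[0,0,0],"linear":[1.86,-0.67,7],"jaw":65},{"delta_rot":[0,0,0],"linear":[1.86,-0.67,7.93],"jaw":65}]' 30
python3 -m jog '[{"delta_rot":[0,0,0],"linear":[0,0,0],"jaw":60},{"delta_rot":[0,0,0],"linear":[0,0,0],"jaw":45},{"delta_rot":[0,0,0],"linear":[0,0,0],"jaw":30},{"delta_rot":[0,0,0],"linear":[0,0,0],"jaw":30},{"delta_rot":[0,0,0],"linear":[0,0,0],"jaw":30}]'
python3 -c "
from h import *
go(.5985,-.102,.08,90)"
```

```text
rot [-0.  0. -0.] lin [ 1.86 -0.68  7.94] t 11.7
time: 12.32
tcp_pos: [0.4297, 0.1249, 0.01]
ee_rot: [[-0.001, 1.0, -0.003], [1.0, 0.001, -0.0], [-0.0, -0.003, -1.0]]
contact_force: [0.3, 0.3, 0.1]
gripper_width: 0.065
grasp_force: 0.0
time: 12.95
tcp_pos: [0.433, 0.1252, 0.014]
ee_rot: [[-0.001, 1.0, 0.003], [1.0, 0.001, 0.0], [0.0, 0.003, -1.0]]
contact_force: [-0.5, 0.3, 8.2]
gripper_width: 0.0376
grasp_force: 30.6
rot [ 0.02 -0.    0.  ] lin [-7.58  5.52 -2.18] t 12.95
```

```bash
python3 -m jog '[{"delta_rot":[0,0,0],"linear":[0,0,-1],"jaw":30},{"delta_rot":[0,0,0],"linear":[0,0,-2.2],"jaw":30},{"delta_rot":[0,0,0],"linear":[-1.3,0.9,-2.4],"jaw":30},{"delta_rot":[0,0,0],"linear":[-2.6,1.9,-2.4],"jaw":30},{"delta_rot":[0,0,0],"linear":[-3.9,2.8,-2.4],"jaw":30}]'
python3 -m jog '[{"delta_rot":[0,0,0],"linear":[-1.3,0.9,0],"jaw":30},{"delta_rot":[0,0,0],"linear":[-2.5,1.9,0],"jaw":30},{"delta_rot":[0,0,0],"linear":[-3.68,2.72,0],"jaw":30},{"delta_rot":[0,0,0],"linear":[-3.68,2.72,0],"jaw":30},{"delta_rot":[0,0,0],"linear":[-3.68,2.72,0],"jaw":30}]'
python3 -c "
from h import *
go(.5985,-.102,.036,90)
shot('wrist','w7.png')"
```

```text
time: 13.58
tcp_pos: [0.517, 0.007, 0.0857]
ee_rot: [[-0.001, 1.0, 0.002], [1.0, 0.001, -0.0], [-0.0, 0.002, -1.0]]
contact_force: [0.8, -0.1, -1.0]
gripper_width: 0.0372
grasp_force: 30.6
time: 14.2
tcp_pos: [0.5965, -0.1019, 0.0845]
ee_rot: [[-0.0, 1.0, -0.001], [1.0, 0.0, 0.001], [0.001, -0.001, -1.0]]
contact_force: [0.4, 0.0, -1.0]
gripper_width: 0.0373
grasp_force: 30.6
rot [-0.01 -0.    0.  ] lin [-0.    0.07  1.62] t 14.2
```

View pics/w7.png

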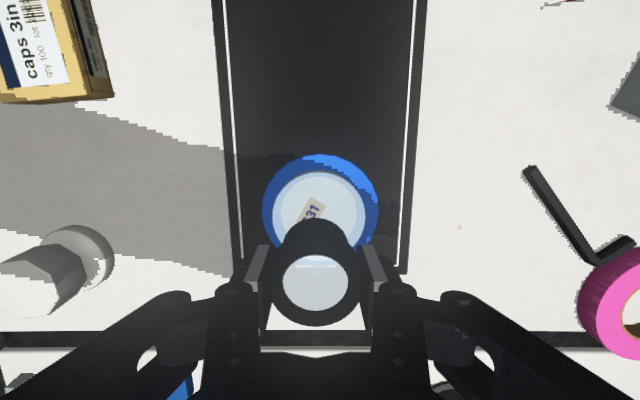

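The loupe is held upright with its top centred at (316,283). The case and pad are directly ahead at (320,212).

```bash
python3 -c "
from h import *
print(ray([(316,283),(270,283),(362,283),(316,240),(316,326)],.109,'wrist','w7.png').round(4))
print(ray([(320,172),(272,218),(366,218)],.021,'wrist','w7.png').round(4),np.load('pics/w7.png.npz')['p'])
print(ray([(320,155),(263,212),(379,212)],.007,'wrist','w7.png').round(4))"
```

```text
[[ 0.5963 -0.1008  0.109 ]
 [ 0.5779 -0.1008  0.109 ]
 [ 0.6146 -0.1008  0.109 ]
 [ 0.5963 -0.0825  0.109 ]
 [ 0.5963 -0.1205  0.109 ]]
[[ 0.5989 -0.0715  0.021 ]
 [ 0.5676 -0.102   0.021 ]
 [ 0.6292 -0.102   0.021 ]] [ 0.59645675 -0.10189443  0.08454336]
[[ 0.5991 -0.0625  0.007 ]
 [ 0.5595 -0.1021  0.007 ]
 [ 0.6403 -0.1021  0.007 ]]
```

```bash
python3 -m jog '[{"delta_rot":[0,0,0],"linear":[0,0.06,0.5],"jaw":30},{"delta_rot":[0,0,0],"linear":[0,0.06,1],"jaw":30},{"delta_rot":[0,0,0],"linear":[0,0.06,1.35],"jaw":30},{"delta_rot":[0,0,0],"linear":[0,0.06,1.55],"jaw":30},{"delta_rot":[0,0,0],"linear":[0,0.06,1.62],"jaw":30}]'
python3 -m jog '[{"delta_rot":[0,0,0],"linear":[0,0,0.03],"jaw":30},{"delta_rot":[0,0,0],"linear":[0,0,0.03],"jaw":30},{"delta_rot":[0,0,0],"linear":[0,0,0.03],"jaw":30},{"delta_rot":[0,0,0],"linear":[0,0,0.03],"jaw":30},{"delta_rot":[0,0,0],"linear":[0,0,0.03],"jaw":30}]'
```

```text
time: 14.88
tcp_pos: [0.5987, -0.1021, 0.0354]
ee_rot: [[-0.001, 1.0, -0.001], [1.0, 0.001, 0.0], [0.0, -0.001, -1.0]]
contact_force: [0.5, -0.8, -0.7]
gripper_width: 0.0374
grasp_force: 30.6
time: 15.5
tcp_pos: [0.599, -0.1022, 0.0352]
ee_rot: [[-0.001, 1.0, 0.0], [1.0, 0.001, -0.0], [-0.0, 0.0, -1.0]]
contact_force: [0.6, -0.3, 0.1]
gripper_width: 0.0374
grasp_force: 30.6
```

```bash
python3 -m jog '[{"delta_rot":[0,0,0],"linear":[0,0,0.02],"jaw":30},{"delta_rot":[0,0,0],"linear":[0,0,0.04],"jaw":30},{"delta_rot":[0,0,0],"linear":[0,0,0.05],"jaw":30},{"delta_rot":[0,0,0],"linear":[0,0,0.05],"jaw":30},{"delta_rot":[0,0,0],"linear":[0,0,0.05],"jaw":30}]'
python3 -m jog '[{"delta_rot":[0,0,0],"linear":[0,0,0.02],"jaw":30},{"delta_rot":[0,0,0],"linear":[0,0,0.03],"jaw":30},{"delta_rot":[0,0,0],"linear":[0,0,0.03],"jaw":30},{"delta_rot":[0,0,0],"linear":[0,0,0.03],"jaw":30},{"delta_rot":[0,0,0],"linear":[0,0,0.03],"jaw":30}]'
```

```text
time: 16.12
tcp_pos: [0.5991, -0.1023, 0.035]
ee_rot: [[-0.001, 1.0, 0.001], [1.0, 0.001, -0.0], [-0.0, 0.001, -1.0]]
contact_force: [-4.0, 0.9, 10.6]
gripper_width: 0.0372
grasp_force: 31.5
time: 16.75
tcp_pos: [0.5992, -0.1023, 0.0349]
ee_rot: [[-0.001, 1.0, 0.001], [1.0, 0.001, -0.001], [-0.001, 0.001, -1.0]]
contact_force: [-4.2, 0.8, 15.9]
gripper_width: 0.0376
grasp_force: 32.0
```

```bash
python3 -m jog '[{"delta_rot":[0,0,0],"linear":[0,0,-0.04],"jaw":38},{"delta_rot":[0,0,0],"linear":[0,0,-0.04],"jaw":42},{"delta_rot":[0,0,0],"linear":[0,0,-0.04],"jaw":50},{"delta_rot":[0,0,0],"linear":[0,0,-0.04],"jaw":60},{"delta_rot":[0,0,0],"linear":[0,0,-0.04],"jaw":70}]'
python3 -m jog '[{"delta_rot":[0,0,0],"linear":[0,0,-0.4],"jaw":75},{"delta_rot":[0,0,0],"linear":[0,0,-1],"jaw":85},{"delta_rot":[0,0,0],"linear":[0,0,-2],"jaw":85},{"delta_rot":[0,0,0],"linear":[0,0,-3.5],"jaw":85},{"delta_rot":[0,0,0],"linear":[0,0,-5],"jaw":85}]'
python3 -c "
from h import *
go(.44,-.03,.2,90)"
```

```text
time: 17.38
tcp_pos: [0.5989, -0.1022, 0.0336]
ee_rot: [[-0.001, 1.0, -0.0], [1.0, 0.001, 0.0], [0.0, -0.0, -1.0]]
contact_force: [-0.5, -0.2, -0.7]
gripper_width: 0.0698
grasp_force: 0.0
time: 18.0
tcp_pos: [0.5991, -0.1022, 0.1868]
ee_rot: [[-0.001, 1.0, 0.001], [1.0, 0.001, -0.0], [-0.0, 0.001, -1.0]]
contact_force: [0.9, -0.1, 0.5]
gripper_width: 0.0851
grasp_force: 0.0
rot [0.01 0.   0.  ] lin [ 2.41 -5.3  -0.45] t 18.0
```

```bash
python3 -c "
from h import *
shot('wrist','w8.png')"
python3 -m jog '[{"delta_rot":[0,0,0],"linear":[0.8,-1.7,-0.2],"jaw":85},{"delta_rot":[0,0,0],"linear":[1.6,-3.5,-0.4],"jaw":85},{"delta_rot":[0,0,0],"linear":[2.4,-5.3,-0.45],"jaw":85},{"delta_rot":[0,0,0],"linear":[2.4,-5.3,-0.45],"jaw":85},{"delta_rot":[0,0,0],"linear":[2.4,-5.3,-0.45],"jaw":85}]'
python3 - <<'E'
from h import *
shot('wrist','w9.png')
a=cv2.imread('pics/w8.png');b=cv2.imread('pics/w9.png')
x,y=proj([.599,-.102,.04],'wrist','w8.png')[0].astype(int)
v=cv2.resize(a[y-60:y+60,x-80:x+80],(400,300))
x,y=proj([.439,.01,.02],'wrist','w9.png')[0].astype(int);x=max(x,80);y=max(y,60);print(x,y)
w=cv2.resize(b[y-60:y+60,x-80:x+80],(800,600),interpolation=cv2.INTER_CUBIC);cv2.imwrite('pics/c9.png',np.vstack([np.hstack([cv2.resize(w,(400,300)),v]),cv2.resize(b,(480,300)).copy()[:,:480] if 0 else np.hstack([cv2.resize(b,(480,300)),np.zeros((300,320,3),np.uint8)])]))
E
```

```text
time: 18.68
tcp_pos: [0.4412, -0.0305, 0.1989]
ee_rot: [[-0.001, 1.0, 0.004], [1.0, 0.001, -0.001], [-0.001, 0.004, -1.0]]
contact_force: [0.2, 0.1, -0.2]
gripper_width: 0.0849
grasp_force: 0.0
312 140
```

View pics/c9.png

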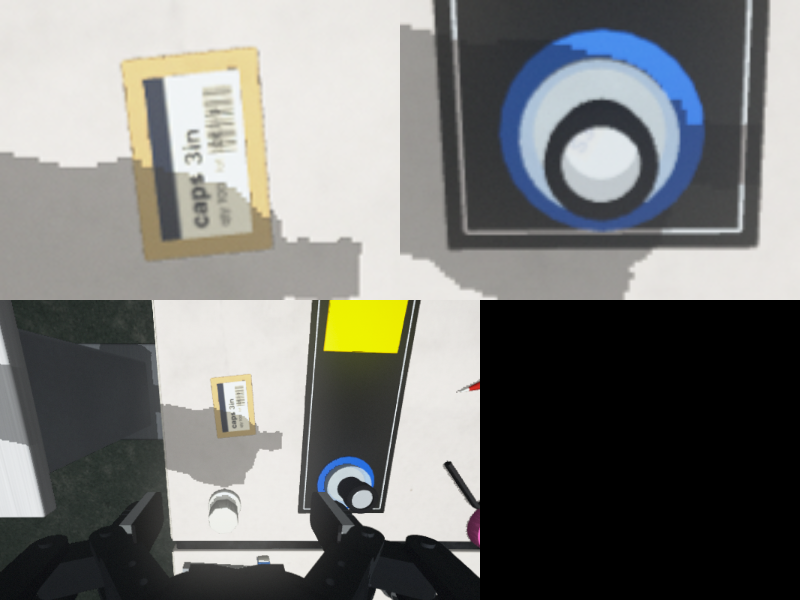

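The loupe stands upright on the case, in the right-hand crop. The carton is at about (300,140) in the wrist view, turned a few degrees.

```bash
python3 - <<'E'
from h import *
f='w9.png';im=cv2.imread('pics/'+f);h=cv2.cvtColor(im,cv2.COLOR_BGR2HSV)
m=cv2.inRange(h,(12,70,60),(30,255,255));m[:70]=0;m[230:]=0;m[:,:250]=0;m[:,370:]=0
c=max(cv2.findContours(m,cv2.RETR_EXTERNAL,cv2.CHAIN_APPROX_NONE)[0],key=cv2.contourArea)
w=ray(c[:,0],.028,'wrist',f)
r=cv2.minAreaRect((w[:,:2]*1000).astype(np.float32));print(cv2.boundingRect(c),r);b=cv2.boxPoints(r);print(b)
print(proj([.598,.107,.007],'wrist',f))
m=cv2.inRange(h,(22,150,100),(35,255,255));m[150:]=0;m[:,:400]=0
y=[np.nonzero(m[:,x])[0].max() for x in (440,520)];w=ray(list(zip((440,520),y)),.007,'wrist',f);print(w)
print(proj([[.599,-.102,.014],[.599,-.102,.021],[.599,-.102,.059]],'wrist','w8.png'))
E
```

```text
(281, 99, 59, 85) ((437.44586181640625, 8.795936584472656), (49.165523529052734, 73.77595520019531), 5.693398475646973)
[[409.3249    43.06321 ]
 [416.64386  -30.348808]
 [465.56683  -25.471336]
 [458.24786   47.94068 ]]
[[486.94315518  31.05908468]]
[[0.55861792 0.07588969 0.007     ]
 [0.63375176 0.07386616 0.007     ]]
[[315.39366939 183.05511446]
 [315.40855683 184.57011117]
 [315.50193707 194.07228285]]
```

```bash
python3 -c "
from h import *
go(.4374,.0088,.002,95.7)"
python3 -m jog '[{"delta_rot":[0,0,-0.4],"linear":[0.6,-0.06,1.5],"jaw":85},{"delta_rot":[0,0,-0.72],"linear":[1.31,-0.12,3],"jaw":85},{"delta_rot":[0,0,-0.72],"linear":[1.31,-0.12,4.7],"jaw":85},{"delta_rot":[0,0,-0.72],"linear":[1.31,-0.12,6],"jaw":85},{"delta_rot":[0,0,-0.72],"linear":[1.31,-0.12,6.58],"jaw":85}]' 30
python3 -c "
from h import *
go(.4374,.0088,.002,95.7)"
```

```text
rot [ 0.02  0.01 -0.71] lin [ 1.33 -0.16  6.55] t 18.725
time: 19.35
tcp_pos: [0.4367, 0.0087, -0.0023]
ee_rot: [[-0.1, 0.995, -0.002], [0.995, 0.1, 0.0], [0.0, -0.002, -1.0]]
contact_force: [0.0, -0.4, 1.2]
gripper_width: 0.0847
grasp_force: 0.0
rot [-0.01 -0.    0.01] lin [ 0.    0.02 -0.14] t 19.35
```

```bash
python3 -m jog '[{"delta_rot":[0,0,0],"linear":[0,0,-0.1],"jaw":75},{"delta_rot":[0,0,0],"linear":[0,0,-0.1],"jaw":60},{"delta_rot":[0,0,0],"linear":[0,0,-0.1],"jaw":45},{"delta_rot":[0,0,0],"linear":[0,0,-0.1],"jaw":40},{"delta_rot":[0,0,0],"linear":[0,0,-0.1],"jaw":40}]'
python3 -m jog '[{"delta_rot":[0,0,0],"linear":[0,0,0],"jaw":40},{"delta_rot":[0,0,0],"linear":[0,0,-0.2],"jaw":40},{"delta_rot":[0,0,0],"linear":[0,0,-0.7],"jaw":40},{"delta_rot":[0,0,0],"linear":[0,0,-1.5],"jaw":40},{"delta_rot":[0,0,0],"linear":[0,0,-2.2],"jaw":40}]'
python3 -c "
from h import *
go(.598,.107,.07,179.4)"
```

```text
time: 19.98
tcp_pos: [0.438, 0.0087, 0.0041]
ee_rot: [[-0.101, 0.995, 0.003], [0.995, 0.101, -0.001], [-0.001, 0.003, -1.0]]
contact_force: [1.9, -0.6, 5.8]
gripper_width: 0.0492
grasp_force: 32.1
time: 20.6
tcp_pos: [0.4357, 0.0091, 0.0698]
ee_rot: [[-0.101, 0.995, -0.001], [0.995, 0.101, 0.0], [0.0, -0.001, -1.0]]
contact_force: [0.3, 0.1, -0.9]
gripper_width: 0.0493
grasp_force: 31.5
rot [-0.000e+00 -1.000e-02 -1.045e+01] lin [ 2.7   5.71 -0.01] t 20.6
```

```bash
python3 -m jog '[{"delta_rot":[0,0,-1.3],"linear":[0.6,1.2,0],"jaw":40},{"delta_rot":[0,0,-2.6],"linear":[1.2,2.4,0],"jaw":40},{"delta_rot":[0,0,-3.9],"linear":[1.8,3.6,0],"jaw":40},{"delta_rot":[0,0,-5.2],"linear":[2.4,4.8,0],"jaw":40},{"delta_rot":[0,0,-6.5],"linear":[2.7,5.71,0],"jaw":40}]'
python3 -m jog '[{"delta_rot":[0,0,-1.3],"linear":[0,0,0],"jaw":40},{"delta_rot":[0,0,-2.6],"linear":[0,0,0],"jaw":40},{"delta_rot":[0,0,-3.9],"linear":[0,0,0],"jaw":40},{"delta_rot":[0,0,-3.95],"linear":[0,0,0],"jaw":40},{"delta_rot":[0,0,-3.95],"linear":[0,0,0],"jaw":40}]'
python3 - <<'E'
from h import *
shot('wrist','w10.png')
go(.598,.107,.012,179.4)
E
```

```text
time: 21.22
tcp_pos: [0.5992, 0.1081, 0.069]
ee_rot: [[-0.85, 0.527, -0.001], [0.527, 0.85, 0.0], [0.001, -0.0, -1.0]]
contact_force: [0.8, 0.4, -2.0]
gripper_width: 0.0496
grasp_force: 31.5
time: 21.85
tcp_pos: [0.5982, 0.1069, 0.069]
ee_rot: [[-1.0, 0.013, -0.001], [0.013, 1.0, -0.0], [0.001, -0.0, -1.0]]
contact_force: [-0.4, 1.0, -2.2]
gripper_width: 0.049
grasp_force: 31.6
rot [ 0.   -0.   -0.02] lin [0.01 0.   1.9 ] t 21.9
```

View pics/w10.png

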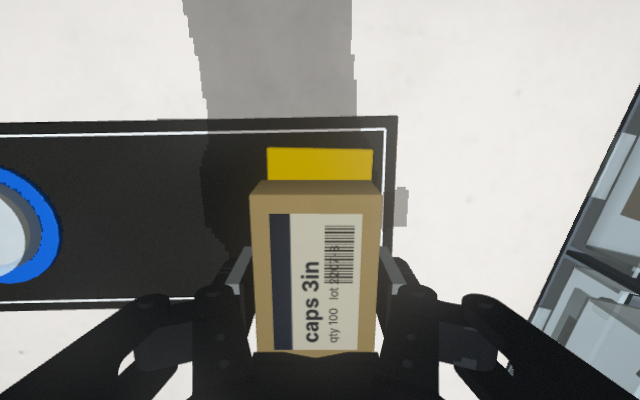

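The carton is held above the yellow pad. The pad's near edge runs from (267,148) to (373,150), and the carton's top edge from (250,195) to (382,193).

```bash
python3 -c "
from h import *
print(ray([(267,148),(373,150)],.007,'wrist','w10.png').round(4));print(ray([(250,195),(382,193)],.093,'wrist','w10.png').round(4),np.load('pics/w10.png.npz')['p'])"
```

```text
[[0.5508 0.0768 0.007 ]
 [0.5528 0.142  0.007 ]]
[[0.5594 0.0822 0.093 ]
 [0.5592 0.1312 0.093 ]] [0.59823904 0.10687303 0.06898275]
```

```bash
python3 -m jog '[{"delta_rot":[0,0,0.05],"linear":[-0.03,0.05,0.7],"jaw":40},{"delta_rot":[0,0,0.05],"linear":[-0.03,0.05,1.3],"jaw":40},{"delta_rot":[0,0,0.05],"linear":[-0.03,0.05,1.7],"jaw":40},{"delta_rot":[0,0,0.05],"linear":[-0.03,0.05,1.88],"jaw":40},{"delta_rot":[0,0,0.05],"linear":[-0.03,0.05,1.93],"jaw":40}]'
python3 -m jog '[{"delta_rot":[0,0,0],"linear":[0,0,0.02],"jaw":40},{"delta_rot":[0,0,0],"linear":[0,0,0.04],"jaw":40},{"delta_rot":[0,0,0],"linear":[0,0,0.04],"jaw":40},{"delta_rot":[0,0,0],"linear":[0,0,0.04],"jaw":40},{"delta_rot":[0,0,0],"linear":[0,0,0.04],"jaw":40}]'
```

```text
time: 22.52
tcp_pos: [0.5995, 0.1083, 0.0112]
ee_rot: [[-1.0, 0.018, -0.0], [0.018, 1.0, 0.0], [0.0, 0.0, -1.0]]
contact_force: [-3.3, -0.1, 7.1]
gripper_width: 0.0492
grasp_force: 32.6
time: 23.15
tcp_pos: [0.5997, 0.1083, 0.0112]
ee_rot: [[-1.0, 0.018, 0.001], [0.018, 1.0, -0.0], [-0.001, -0.0, -1.0]]
contact_force: [-3.7, -0.9, 7.4]
gripper_width: 0.0491
grasp_force: 32.5
```

```bash
python3 -m jog '[{"delta_rot":[0,0,0],"linear":[0,0,-0.04],"jaw":50},{"delta_rot":[0,0,0],"linear":[0,0,-0.04],"jaw":60},{"delta_rot":[0,0,0],"linear":[0,0,-0.04],"jaw":70},{"delta_rot":[0,0,0],"linear":[0,0,-0.04],"jaw":80},{"delta_rot":[0,0,0],"linear":[0,0,-0.04],"jaw":85}]'
python3 -m jog '[{"delta_rot":[0,0,0],"linear":[0,0,-0.5],"jaw":85},{"delta_rot":[0,0,0],"linear":[0,0,-2],"jaw":85},{"delta_rot":[0,0,0],"linear":[0,0,-4],"jaw":85},{"delta_rot":[0,0,0],"linear":[0,0,-6],"jaw":85},{"delta_rot":[0,0,0],"linear":[0,0,-6],"jaw":85}]'
python3 -m jog '[{"delta_rot":[0,0,0],"linear":[0,0,0],"jaw":85},{"delta_rot":[0,0,0],"linear":[0,0,0],"jaw":85},{"delta_rot":[0,0,0],"linear":[0,0,0],"jaw":85},{"delta_rot":[0,0,0],"linear":[0,0,0],"jaw":85},{"delta_rot":[0,0,0],"linear":[0,0,0],"jaw":85}]'
python3 - <<'E'
from h import *
f='w11.png';shot('wrist',f);im=cv2.imread('pics/'+f);h=cv2.cvtColor(im,cv2.COLOR_BGR2HSV)
for n,lo,hi,z in[('yel',(20,190,60),(35,255,255),.007),('car',(12,60,40),(24,180,255),.035)]:
    m=cv2.inRange(h,lo,hi);m[:,:200]=0;m[:,440:]=0
    m=cv2.morphologyEx(m,cv2.MORPH_OPEN,np.ones((3,3)))
    c=max(cv2.findContours(m,cv2.RETR_EXTERNAL,cv2.CHAIN_APPROX_NONE)[0],key=cv2.contourArea)
    w=ray(c[:,0],z,'wrist',f);print(n,cv2.boundingRect(c),cv2.minAreaRect((w[:,:2]*1000).astype(np.float32)))
x,y=proj([.598,.1075,.02],'wrist',f)[0].astype(int);print(x,y)
cv2.imwrite('pics/c11.png',cv2.resize(im[y-75:y+75,x-100:x+100],None,fx=4,fy=4,interpolation=cv2.INTER_CUBIC))
go(.425,-.14,.2,180)
E
```

```text
time: 23.78
tcp_pos: [0.5995, 0.1084, 0.011]
ee_rot: [[-1.0, 0.018, -0.0], [0.018, 1.0, -0.0], [0.0, -0.0, -1.0]]
contact_force: [-0.6, -0.7, 0.4]
gripper_width: 0.085
grasp_force: 0.0
time: 24.4
tcp_pos: [0.6033, 0.1087, 0.1982]
ee_rot: [[-1.0, 0.017, 0.012], [0.017, 1.0, 0.001], [-0.012, 0.001, -1.0]]
contact_force: [0.1, 0.3, 0.0]
gripper_width: 0.085
grasp_force: 0.0
time: 25.02
tcp_pos: [0.5993, 0.1083, 0.1907]
ee_rot: [[-1.0, 0.018, -0.001], [0.018, 1.0, 0.0], [0.001, -0.0, -1.0]]
contact_force: [0.6, 0.7, -0.2]
gripper_width: 0.0847
grasp_force: 0.0
yel (283, 134, 66, 90) ((596.6013793945312, 107.38972473144531), (65.12764739990234, 90.81731414794922), 88.9229736328125)
car (288, 144, 56, 83) ((596.8622436523438, 107.48636627197266), (50.352386474609375, 77.28524017333984), 89.02533721923828)
315 184
rot [-0.   -0.   -0.13] lin [ 5.67 -8.38 -0.3 ] t 25.075
```

View pics/c11.png

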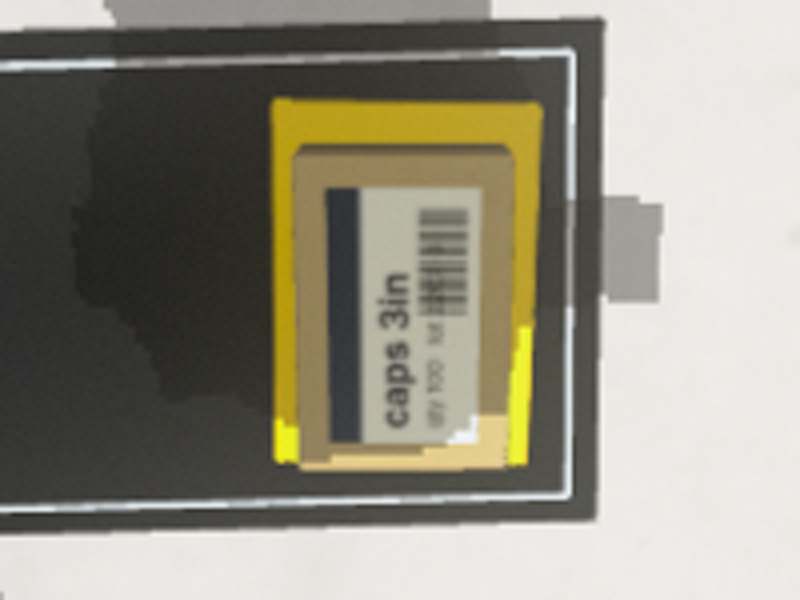

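The carton lies centred and aligned on the yellow pad. Next is the weight.

```bash
python3 -m jog '[{"delta_rot":[0,0,0],"linear":[1,-1.6,-0.3],"jaw":85},{"delta_rot":[0,0,0],"linear":[2,-3.2,-0.3],"jaw":85},{"delta_rot":[0,0,0],"linear":[3,-4.8,-0.3],"jaw":85},{"delta_rot":[0,0,0],"linear":[4,-6.4,-0.3],"jaw":85},{"delta_rot":[0,0,0],"linear":[5,-8,-0.3],"jaw":85}]'
python3 -m jog '[{"delta_rot":[0,0,0],"linear":[0.5,-0.38,0],"jaw":85},{"delta_rot":[0,0,0],"linear":[0.5,-0.38,0],"jaw":85},{"delta_rot":[0,0,0],"linear":[0.5,-0.38,0],"jaw":85},{"delta_rot":[0,0,0],"linear":[0.5,-0.38,0],"jaw":85},{"delta_rot":[0,0,0],"linear":[0.5,-0.38,0],"jaw":85}]'
python3 - <<'E'
from h import *
f='w12.png';shot('wrist',f);im=cv2.imread('pics/'+f)
x,y=proj([.422,-.14,.05],'wrist',f)[0].astype(int);print(x,y,arm.get_state()['tcp_pos'])
cv2.imwrite('pics/c12.png',cv2.resize(im[y-75:y+75,x-100:x+100],None,fx=4,fy=4,interpolation=cv2.INTER_CUBIC))
E
```

```text
time: 25.7
tcp_pos: [0.4444, -0.1304, 0.2003]
ee_rot: [[-1.0, 0.017, 0.001], [0.017, 1.0, -0.001], [-0.001, -0.001, -1.0]]
contact_force: [0.7, -0.8, 0.3]
gripper_width: 0.0849
grasp_force: 0.0
time: 26.32
tcp_pos: [0.4306, -0.1394, 0.2]
ee_rot: [[-1.0, 0.016, -0.0], [0.016, 1.0, 0.0], [0.0, 0.0, -1.0]]
contact_force: [-0.1, -0.3, 0.8]
gripper_width: 0.0848
grasp_force: 0.0
315 180 [ 0.43049923 -0.13949188  0.199986  ]
```

View pics/c12.png

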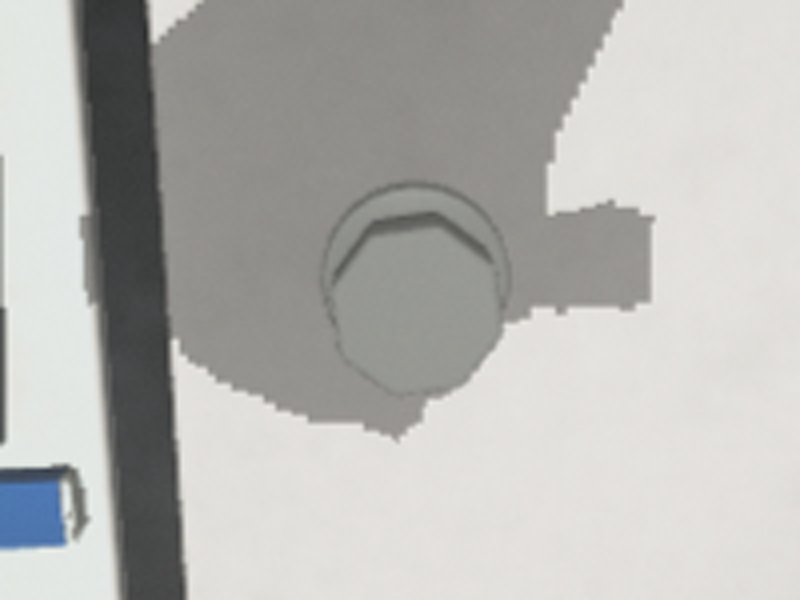

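The weight is at about (319,182), and its knob looks like an octagon whose flats are turned about 10° from the closing line.

```bash
python3 - <<'E'
from h import *
V=[(333,278),(372,228),(432,220),(495,265),(502,325),(465,380),(400,396),(340,355)]
w=ray([(x/4+215-.4,y/4+105-.4) for x,y in V],.05,'wrist','w12.png')[:,:2]
c=w.mean(0);d=w-c;print(c,np.linalg.norm(d,axis=1).round(4),np.degrees(np.arctan2(d[:,1],d[:,0])).round(1))
a=np.degrees(np.arctan2(d[:,1],d[:,0]));k=np.degrees(np.angle(np.exp(1j*np.radians(a)*8).mean()))/8;print('vertex phase mod45',k)
# base circle left/right/top at z~.012
print(ray([(322/4+215,276/4+105),(511/4+215,276/4+105),(415/4+215,183/4+105)],.005,'wrist','w12.png').round(4))
go(c[0],c[1],.022,180)
E
```

```text
[ 0.42232931 -0.13697118] [0.02   0.0205 0.0198 0.0198 0.0196 0.0203 0.0213 0.0209] [-110.  -151.2  169.9  117.8   76.7   31.8  -11.6  -58.4]
vertex phase mod45 -14.333350106488776
[[ 0.4235 -0.1608  0.005 ]
 [ 0.4242 -0.1119  0.005 ]
 [ 0.4    -0.1364  0.005 ]]
rot [ 0.   -0.   -0.12] lin [0.27 0.08 5.93] t 26.375
```

```bash
python3 -m jog '[{"delta_rot":[0,0,-0.6],"linear":[0.2,0.09,1],"jaw":85},{"delta_rot":[0,0,-1.15],"linear":[0.25,0.09,2.5],"jaw":80},{"delta_rot":[0,0,-1.15],"linear":[0.25,0.09,4],"jaw":75},{"delta_rot":[0,0,-1.15],"linear":[0.25,0.09,5.3],"jaw":70},{"delta_rot":[0,0,-1.15],"linear":[0.25,0.09,5.93],"jaw":70}]' 60
python3 -m jog '[{"delta_rot":[0,0,0],"linear":[0,0,0],"jaw":60},{"delta_rot":[0,0,0],"linear":[0,0,0],"jaw":50},{"delta_rot":[0,0,0],"linear":[0,0,0],"jaw":38},{"delta_rot":[0,0,0],"linear":[0,0,0],"jaw":28},{"delta_rot":[0,0,0],"linear":[0,0,0],"jaw":28}]'
python3 -m jog '[{"delta_rot":[0,0,0],"linear":[0,0,0],"jaw":28},{"delta_rot":[0,0,0],"linear":[0,0,-0.3],"jaw":28},{"delta_rot":[0,0,0],"linear":[0,0,-1.3],"jaw":28},{"delta_rot":[0,0,0],"linear":[0,0,-2.5],"jaw":28},{"delta_rot":[0,0,0],"linear":[0,0,-2.8],"jaw":28}]'
python3 - <<'E'
from h import *
go(.598,.1075,.11,188.2)
E
```

```text
time: 27.0
tcp_pos: [0.4216, -0.1364, 0.0202]
ee_rot: [[-0.99, -0.143, -0.002], [-0.143, 0.99, 0.001], [0.002, 0.002, -1.0]]
contact_force: [0.0, 0.4, 0.1]
gripper_width: 0.07
grasp_force: 0.0
time: 27.62
tcp_pos: [0.4236, -0.1373, 0.0234]
ee_rot: [[-0.99, -0.143, 0.002], [-0.143, 0.99, -0.0], [-0.002, -0.001, -1.0]]
contact_force: [-1.1, 1.6, 5.2]
gripper_width: 0.0363
grasp_force: 60.5
time: 28.25
tcp_pos: [0.424, -0.138, 0.1084]
ee_rot: [[-0.99, -0.142, 0.004], [-0.142, 0.99, -0.002], [-0.003, -0.003, -1.0]]
contact_force: [0.7, 0.0, -4.6]
gripper_width: 0.0365
grasp_force: 61.3
rot [-0.02  0.02 -0.  ] lin [-6.91  7.27 -0.05] t 28.25
```

```bash
python3 -m jog '[{"delta_rot":[0,0,0],"linear":[-1.2,1.3,0],"jaw":28},{"delta_rot":[0,0,0],"linear":[-2.5,2.6,0],"jaw":28},{"delta_rot":[0,0,0],"linear":[-3.8,3.9,0],"jaw":28},{"delta_rot":[0,0,0],"linear":[-5,5.2,0],"jaw":28},{"delta_rot":[0,0,0],"linear":[-6.1,6.4,0],"jaw":28}]'
python3 -m jog '[{"delta_rot":[0,0,0],"linear":[-0.81,0.87,0],"jaw":28},{"delta_rot":[0,0,0],"linear":[-0.81,0.87,0],"jaw":28},{"delta_rot":[0,0,0],"linear":[-0.81,0.87,0],"jaw":28},{"delta_rot":[0,0,0],"linear":[-0.81,0.87,0],"jaw":28},{"delta_rot":[0,0,0],"linear":[-0.81,0.87,0],"jaw":28}]'
python3 - <<'E'
from h import *
f='w13.png';shot('wrist',f);im=cv2.imread('pics/'+f)
print(proj([.598,.1075,.035],'wrist',f),proj([.598,.1075,.135],'wrist',f))
go(.598,.1075,.06,188.2)
cv2.imwrite('pics/c13.png',im[:,120:520])
E
```

```text
time: 28.88
tcp_pos: [0.5766, 0.0804, 0.1049]
ee_rot: [[-0.99, -0.143, -0.002], [-0.143, 0.99, -0.0], [0.002, -0.0, -1.0]]
contact_force: [-0.1, -0.2, -3.7]
gripper_width: 0.0364
grasp_force: 61.5
time: 29.5
tcp_pos: [0.5964, 0.1072, 0.1062]
ee_rot: [[-0.99, -0.141, -0.0], [-0.141, 0.99, -0.0], [0.0, -0.0, -1.0]]
contact_force: [-0.8, 0.3, -3.3]
gripper_width: 0.0363
grasp_force: 61.6
[[316.64799937 219.09412814]] [[317.45633034 298.73977275]]
rot [-0.   -0.   -0.01] lin [-0.05 -0.    1.54] t 29.55
```

View pics/c13.png

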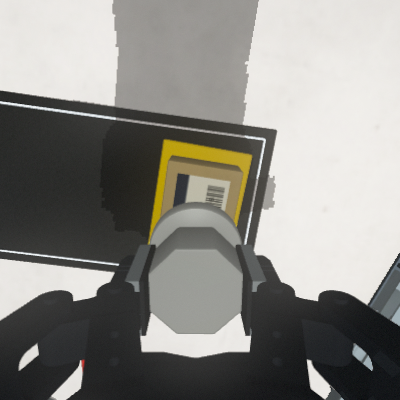

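The octagonal knob is held at about (316,281) in the full image, so it sits slightly ahead of the expected (317,298). I'll quantify that.

```bash
python3 -c "
from h import *
f='w13.png'
print(ray([(315.5,281),(316,228),(316,334),(269,281),(363,281)],.133,'wrist',f).round(4),np.load('pics/'+f+'.npz')['p'])
print(ray([(315.5,203)],.088,'wrist',f).round(4))
print(ray([(286,155),(361,166)],.035,'wrist',f).round(4))"
```

```text
[[0.5916 0.1058 0.133 ]
 [0.57   0.1029 0.133 ]
 [0.6153 0.1094 0.133 ]
 [0.5942 0.0879 0.133 ]
 [0.589  0.1241 0.133 ]] [0.5963643  0.10723619 0.10618447]
[[0.5726 0.1031 0.088 ]]
[[0.5578 0.0817 0.035 ]
 [0.558  0.1309 0.035 ]]
```

```bash
python3 -m jog '[{"delta_rot":[0,0,0],"linear":[-0.03,0,0.5],"jaw":28},{"delta_rot":[0,0,0],"linear":[-0.03,0,1],"jaw":28},{"delta_rot":[0,0,0],"linear":[-0.03,0,1.35],"jaw":28},{"delta_rot":[0,0,0],"linear":[-0.03,0,1.5],"jaw":28},{"delta_rot":[0,0,0],"linear":[-0.03,0,1.55],"jaw":28}]'
python3 -m jog '[{"delta_rot":[0,0,0],"linear":[0,0,0.02],"jaw":28},{"delta_rot":[0,0,0],"linear":[0,0,0.04],"jaw":28},{"delta_rot":[0,0,0],"linear":[0,0,0.05],"jaw":28},{"delta_rot":[0,0,0],"linear":[0,0,0.05],"jaw":28},{"delta_rot":[0,0,0],"linear":[0,0,0.05],"jaw":28}]'
```

```text
time: 30.18
tcp_pos: [0.5975, 0.1083, 0.0593]
ee_rot: [[-0.99, -0.143, -0.001], [-0.143, 0.99, -0.0], [0.001, 0.0, -1.0]]
contact_force: [-0.1, -0.9, -3.9]
gripper_width: 0.0363
grasp_force: 61.7
time: 30.8
tcp_pos: [0.5978, 0.1083, 0.0585]
ee_rot: [[-0.99, -0.142, 0.0], [-0.142, 0.99, 0.0], [-0.001, -0.0, -1.0]]
contact_force: [-0.3, -0.4, -2.8]
gripper_width: 0.0364
grasp_force: 61.8
```

```bash
python3 -m jog '[{"delta_rot":[0,0,0],"linear":[0,0,0.02],"jaw":28},{"delta_rot":[0,0,0],"linear":[0,0,0.04],"jaw":28},{"delta_rot":[0,0,0],"linear":[0,0,0.04],"jaw":28},{"delta_rot":[0,0,0],"linear":[0,0,0.04],"jaw":28},{"delta_rot":[0,0,0],"linear":[0,0,0.04],"jaw":28}]'
```

```text
time: 31.42
tcp_pos: [0.5979, 0.1083, 0.0585]
ee_rot: [[-0.99, -0.142, 0.001], [-0.142, 0.99, 0.0], [-0.001, -0.0, -1.0]]
contact_force: [-4.3, -0.9, 8.1]
gripper_width: 0.0365
grasp_force: 63.2
```

```bash
python3 -m jog '[{"delta_rot":[0,0,0],"linear":[0,0,-0.04],"jaw":40},{"delta_rot":[0,0,0],"linear":[0,0,-0.04],"jaw":45},{"delta_rot":[0,0,0],"linear":[0,0,-0.04],"jaw":55},{"delta_rot":[0,0,0],"linear":[0,0,-0.04],"jaw":65},{"delta_rot":[0,0,0],"linear":[0,0,-0.04],"jaw":75}]'
python3 -m jog '[{"delta_rot":[0,0,0],"linear":[0,0,-0.3],"jaw":80},{"delta_rot":[0,0,0],"linear":[0,0,-1],"jaw":85},{"delta_rot":[0,0,0],"linear":[0,0,-2.2],"jaw":85},{"delta_rot":[0,0,0],"linear":[0,0,-3.8],"jaw":85},{"delta_rot":[0,0,0],"linear":[0,0,-5],"jaw":85}]'
python3 -m jog '[{"delta_rot":[0,0,0],"linear":[0,0,0],"jaw":85},{"delta_rot":[0,0,0],"linear":[0,0,0],"jaw":85},{"delta_rot":[0,0,0],"linear":[0,0,0],"jaw":85},{"delta_rot":[0,0,0],"linear":[0,0,0],"jaw":85},{"delta_rot":[0,0,0],"linear":[0,0,0],"jaw":85}]'
python3 - <<'E'
from h import *
f='w14.png';shot('wrist',f)
go(.44,.25,.2,90); go(.44,.25,.2,180)
E
```

```text
time: 32.05
tcp_pos: [0.5976, 0.1083, 0.0581]
ee_rot: [[-0.99, -0.142, -0.0], [-0.142, 0.99, -0.0], [0.0, 0.0, -1.0]]
contact_force: [-0.4, -0.6, 0.5]
gripper_width: 0.075
grasp_force: 0.0
time: 32.67
tcp_pos: [0.5982, 0.1083, 0.2111]
ee_rot: [[-0.99, -0.143, 0.002], [-0.143, 0.99, 0.0], [-0.002, -0.0, -1.0]]
contact_force: [0.5, -0.2, -0.4]
gripper_width: 0.085
grasp_force: 0.0
time: 33.3
tcp_pos: [0.5973, 0.1082, 0.2075]
ee_rot: [[-0.99, -0.142, -0.001], [-0.142, 0.99, -0.0], [0.001, 0.0, -1.0]]
contact_force: [-0.1, -0.6, 1.1]
gripper_width: 0.0852
grasp_force: 0.0
rot [-1.000e-02 -1.000e-02  1.227e+01] lin [4.52 5.42 0.26] t 33.35
rot [ 0.   -0.01  1.02] lin [4.52 5.42 0.26] t 33.35
```

```bash
python3 -c "
from h import *
a=ray([(258,159),(325,150)],0,'scene');print(a.round(3))
for z in(.1,.13,.16,.2):print(z,ray([(254,119),(249,101),(325,97)],z,'scene').round(3).tolist())"
python3 -m jog '[{"delta_rot":[0,0,0.5],"linear":[1,1.2,0],"jaw":85},{"delta_rot":[0,0,1.02],"linear":[2,2.4,0],"jaw":85},{"delta_rot":[0,0,1.02],"linear":[3,3.6,0],"jaw":85},{"delta_rot":[0,0,1.02],"linear":[4,4.8,0],"jaw":85},{"delta_rot":[0,0,1.02],"linear":[4.5,5.4,0.26],"jaw":85}]'
python3 -m jog '[{"delta_rot":[0,0,0],"linear":[0,0,0],"jaw":85},{"delta_rot":[0,0,0],"linear":[0,0,0],"jaw":85},{"delta_rot":[0,0,0],"linear":[0,0,0],"jaw":85},{"delta_rot":[0,0,0],"linear":[0,0,0],"jaw":85},{"delta_rot":[0,0,0],"linear":[0,0,0],"jaw":85}]'
python3 - <<'E'
from h import *
f='w15.png';shot('wrist',f)
a=cv2.imread('pics/w14.png');b=cv2.imread('pics/w15.png')
x,y=proj([.426,.262,.02],'wrist',f)[0].astype(int);print(x,y)
x=min(max(x,80),560);y=min(max(y,60),340);print(x,y)
cv2.imwrite('pics/c15.png',np.hstack([cv2.resize(b[y-60:y+60,x-80:x+80],(500,375),interpolation=cv2.INTER_CUBIC),cv2.resize(a[100:300,240:400],(300,375))]))
E
```

```text
[[0.518 0.324 0.   ]
 [0.747 0.254 0.   ]]
0.1 [[0.562, 0.434, 0.1], [0.619, 0.631, 0.1], [0.895, 0.494, 0.1]]
0.13 [[0.536, 0.36, 0.13], [0.59, 0.544, 0.13], [0.848, 0.416, 0.13]]
0.16 [[0.51, 0.285, 0.16], [0.56, 0.457, 0.16], [0.802, 0.338, 0.16]]
0.2 [[0.475, 0.185, 0.2], [0.52, 0.341, 0.2], [0.739, 0.233, 0.2]]
time: 33.98
tcp_pos: [0.4395, 0.2508, 0.2008]
ee_rot: [[-1.0, -0.002, 0.001], [-0.002, 1.0, 0.001], [-0.001, 0.001, -1.0]]
contact_force: [1.4, -0.8, 0.5]
gripper_width: 0.0846
grasp_force: 0.0
time: 34.6
tcp_pos: [0.4413, 0.249, 0.2004]
ee_rot: [[-1.0, 0.0, 0.0], [0.0, 1.0, -0.0], [-0.0, -0.0, -1.0]]
contact_force: [0.5, -0.1, -1.3]
gripper_width: 0.085
grasp_force: 0.0
329 168
329 168
```

View pics/c15.png

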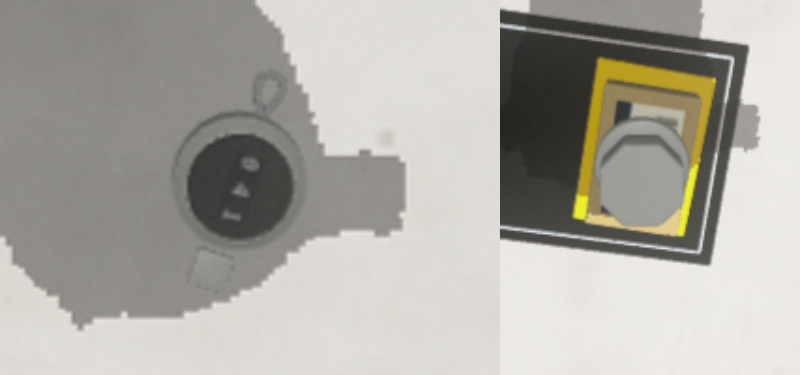

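The left crop shows the tally body at crop (240,181), which is pixel (325.8,165.9). The ring is at upper right and the lever at lower left, so its axis is turned about 18°. The right crop shows the weight standing on the carton.

```bash
python3 - <<'E'
from h import *
f='w15.png'
q=lambda x,y:(x/3.125+249-.4,y/3.125+108-.4)
w=ray([q(240,181),q(174,181),q(306,181),q(240,112),q(240,250),q(270,90),q(210,270)],.024,'wrist',f);print(w.round(4))
d=w[5]-w[6];a=np.degrees(np.arctan2(d[1],d[0]));print(a)
go(w[0,0],w[0,1],.004,a)
E
```

```text
[[0.4228 0.2578 0.024 ]
 [0.4228 0.2373 0.024 ]
 [0.4228 0.2783 0.024 ]
 [0.4017 0.2576 0.024 ]
 [0.4447 0.258  0.024 ]
 [0.3951 0.2667 0.024 ]
 [0.4512 0.2485 0.024 ]]
162.06765198014577
rot [-0.    0.    2.24] lin [0.61 0.29 6.55] t 34.65
```

```bash
python3 -m jog '[{"delta_rot":[0,0,1.2],"linear":[0.4,0.2,1.2],"jaw":85},{"delta_rot":[0,0,2.24],"linear":[0.6,0.29,2.8],"jaw":85},{"delta_rot":[0,0,2.24],"linear":[0.6,0.29,4.5],"jaw":85},{"delta_rot":[0,0,2.24],"linear":[0.6,0.29,6],"jaw":80},{"delta_rot":[0,0,2.24],"linear":[0.6,0.29,6.52],"jaw":75}]' 30
python3 -m jog '[{"delta_rot":[0,0,0],"linear":[0,0,0],"jaw":65},{"delta_rot":[0,0,0],"linear":[0,0,0],"jaw":55},{"delta_rot":[0,0,0],"linear":[0,0,0],"jaw":42},{"delta_rot":[0,0,0],"linear":[0,0,0],"jaw":32},{"delta_rot":[0,0,0],"linear":[0,0,0],"jaw":32}]'
python3 -m jog '[{"delta_rot":[0,0,0],"linear":[0,0,0],"jaw":32},{"delta_rot":[0,0,0],"linear":[0,0,-0.3],"jaw":32},{"delta_rot":[0,0,0],"linear":[0,0,-1.5],"jaw":32},{"delta_rot":[0,0,0],"linear":[0,0,-3],"jaw":32},{"delta_rot":[0,0,0],"linear":[0,0,-4],"jaw":32}]'
python3 - <<'E'
from h import *
go(.5985,.0025,.12,162)
E
```

```text
time: 35.28
tcp_pos: [0.4211, 0.2572, 0.0026]
ee_rot: [[-0.952, 0.307, -0.004], [0.307, 0.952, -0.002], [0.003, -0.003, -1.0]]
contact_force: [0.6, -0.1, 0.2]
gripper_width: 0.0751
grasp_force: 0.0
time: 35.9
tcp_pos: [0.4243, 0.2587, 0.0065]
ee_rot: [[-0.952, 0.307, 0.003], [0.307, 0.952, 0.001], [-0.002, 0.002, -1.0]]
contact_force: [-0.9, -0.8, 6.1]
gripper_width: 0.0408
grasp_force: 29.7
time: 36.52
tcp_pos: [0.4236, 0.2584, 0.1276]
ee_rot: [[-0.952, 0.307, 0.002], [0.307, 0.952, 0.001], [-0.002, 0.002, -1.0]]
contact_force: [0.1, -0.5, -0.7]
gripper_width: 0.0399
grasp_force: 30.8
rot [0.01 0.01 0.01] lin [-8.17 -6.33  0.26] t 36.525
```

```bash
python3 -m jog '[{"delta_rot":[0,0,0],"linear":[-1.4,-1.1,0],"jaw":32},{"delta_rot":[0,0,0],"linear":[-2.8,-2.2,0],"jaw":32},{"delta_rot":[0,0,0],"linear":[-4.2,-3.3,0],"jaw":32},{"delta_rot":[0,0,0],"linear":[-5.6,-4.4,0],"jaw":32},{"delta_rot":[0,0,0],"linear":[-7,-5.4,0],"jaw":32}]'
python3 -m jog '[{"delta_rot":[0,0,0],"linear":[-1.17,-0.93,0.4],"jaw":32},{"delta_rot":[0,0,0],"linear":[-1.17,-0.93,1.2],"jaw":32},{"delta_rot":[0,0,0],"linear":[-1.17,-0.93,2.2],"jaw":32},{"delta_rot":[0,0,0],"linear":[-1.17,-0.93,2.5],"jaw":32},{"delta_rot":[0,0,0],"linear":[-1.17,-0.93,2.5],"jaw":32}]'
python3 - <<'E'
from h import *
f='w16.png';shot('wrist',f)
go(.5985,.0025,.011,162)
E
```

```text
time: 37.15
tcp_pos: [0.5738, 0.0378, 0.1257]
ee_rot: [[-0.952, 0.308, 0.001], [0.308, 0.952, 0.0], [-0.001, 0.0, -1.0]]
contact_force: [0.5, 0.7, -0.5]
gripper_width: 0.0399
grasp_force: 30.8
time: 37.78
tcp_pos: [0.5975, 0.0022, 0.05]
ee_rot: [[-0.952, 0.307, -0.001], [0.307, 0.952, 0.0], [0.001, -0.0, -1.0]]
contact_force: [0.4, 0.6, -0.6]
gripper_width: 0.0404
grasp_force: 30.8
rot [0.   0.01 0.02] lin [-0.    0.01  1.32] t 37.825
```

View pics/w16.png

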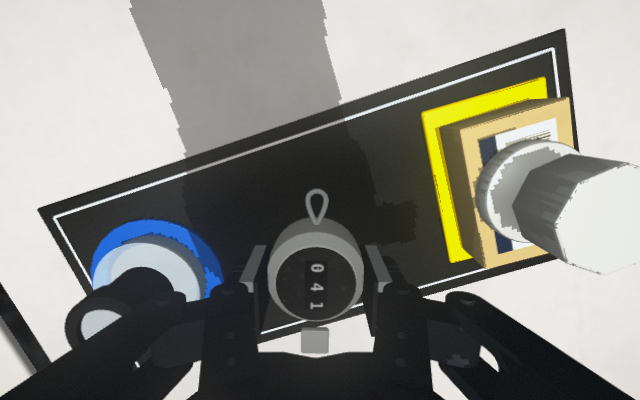

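The tally is held at (315,276) over the mat, with the loupe stack on the left and the weight stack on the right, both standing.

```bash
python3 -c "
from h import *
f='w16.png'
print(ray([(315,235),(315,321),(270,283),(361,283)],.068,'wrist',f).round(4),np.load('pics/'+f+'.npz')['p'])
w=ray([(41,209),(565,30)],.003,'wrist',f);print(w.round(4),w.mean(0))"
python3 -m jog '[{"delta_rot":[0,0,0],"linear":[-0.02,0,0.5],"jaw":32},{"delta_rot":[0,0,0],"linear":[-0.02,0,0.9],"jaw":32},{"delta_rot":[0,0,0],"linear":[-0.02,0,1.15],"jaw":32},{"delta_rot":[0,0,0],"linear":[-0.02,0,1.25],"jaw":32},{"delta_rot":[0,0,0],"linear":[-0.02,0,1.3],"jaw":32}]'
```

```text
[[ 0.5779  0.0073  0.068 ]
 [ 0.6158 -0.0049  0.068 ]
 [ 0.5926 -0.0172  0.068 ]
 [ 0.6043  0.0191  0.068 ]] [0.59750397 0.00223785 0.049962  ]
[[ 0.5357 -0.1501  0.003 ]
 [ 0.5336  0.1568  0.003 ]] [0.53466129 0.0033794  0.003     ]
time: 38.45
tcp_pos: [0.5984, 0.0019, 0.0106]
ee_rot: [[-0.952, 0.307, -0.0], [0.307, 0.952, 0.0], [0.0, -0.0, -1.0]]
contact_force: [-0.2, -0.1, -0.8]
gripper_width: 0.0405
grasp_force: 30.8
```

```bash
python3 -m jog '[{"delta_rot":[0,0,0],"linear":[-0.02,0.04,0],"jaw":32},{"delta_rot":[0,0,0],"linear":[-0.02,0.04,0.03],"jaw":32},{"delta_rot":[0,0,0],"linear":[-0.02,0.04,0.06],"jaw":32},{"delta_rot":[0,0,0],"linear":[-0.02,0.04,0.07],"jaw":32},{"delta_rot":[0,0,0],"linear":[-0.02,0.04,0.07],"jaw":32}]'
```

```text
time: 39.08
tcp_pos: [0.5997, 0.0028, 0.0096]
ee_rot: [[-0.952, 0.307, 0.001], [0.307, 0.952, -0.0], [-0.001, 0.0, -1.0]]
contact_force: [-1.0, -0.1, 5.5]
gripper_width: 0.0405
grasp_force: 31.3
```

```bash
python3 -m jog '[{"delta_rot":[0,0,0],"linear":[0,0,-0.03],"jaw":43},{"delta_rot":[0,0,0],"linear":[0,0,-0.03],"jaw":50},{"delta_rot":[0,0,0],"linear":[0,0,-0.03],"jaw":60},{"delta_rot":[0,0,0],"linear":[0,0,-0.03],"jaw":65},{"delta_rot":[0,0,0],"linear":[0,0,-0.03],"jaw":65}]'
python3 -m jog '[{"delta_rot":[0,0,0],"linear":[0,0,-0.5],"jaw":65},{"delta_rot":[0,0,0],"linear":[0,0,-2],"jaw":65},{"delta_rot":[0,0,0],"linear":[0,0,-4],"jaw":65},{"delta_rot":[0,0,0],"linear":[0,0,-6],"jaw":65},{"delta_rot":[0,0,0],"linear":[2,0,-8],"jaw":65}]'
python3 -m jog '[{"delta_rot":[0,0,0],"linear":[1,0,0],"jaw":65},{"delta_rot":[0,0,0],"linear":[1,0,0],"jaw":65},{"delta_rot":[0,0,0],"linear":[1,0,0],"jaw":65},{"delta_rot":[0,0,0],"linear":[1,0,0],"jaw":65},{"delta_rot":[0,0,0],"linear":[1,0,0],"jaw":65}]'
python3 - <<'E'
from h import *
f='w17.png';shot('wrist',f);shot('scene','s17.png')
a=cv2.imread('pics/'+f);b=cv2.imread('pics/s17.png')
print(proj([[.599,-.102,.059],[.598,.1075,.085],[.599,.003,.031]],'wrist',f))
P=[[.599,-.102,.007],[.599,-.102,.021],[.599,-.102,.059],[.598,.1075,.035],[.598,.1075,.085],[.599,.003,.003],[.599,.003,.031]]
print(proj(P,'scene').round(1))
cv2.imwrite('pics/c17.png',np.hstack([cv2.resize(a,(400,250)),cv2.resize(b[150:275,220:420],(400,250))]))
cv2.imwrite('pics/c17.png',np.vstack([cv2.resize(b[150:250,270:430],(480,300),interpolation=cv2.INTER_CUBIC),cv2.resize(a,(480,300))]))
E
```

```text
time: 39.7
tcp_pos: [0.5993, 0.0028, 0.0095]
ee_rot: [[-0.952, 0.307, -0.0], [0.307, 0.952, -0.0], [0.0, -0.0, -1.0]]
contact_force: [0.8, -0.8, 0.6]
gripper_width: 0.0648
grasp_force: 0.0
time: 40.33
tcp_pos: [0.5599, 0.0157, 0.2379]
ee_rot: [[-0.951, 0.308, 0.006], [0.308, 0.951, -0.001], [-0.006, 0.001, -1.0]]
contact_force: [-0.7, 0.0, 0.3]
gripper_width: 0.065
grasp_force: 0.0
time: 40.95
tcp_pos: [0.5291, 0.0254, 0.2333]
ee_rot: [[-0.952, 0.307, -0.001], [0.307, 0.952, 0.0], [0.001, -0.0, -1.0]]
contact_force: [-0.4, -0.5, 0.8]
gripper_width: 0.0651
grasp_force: 0.0
[[222.53764106 281.7914715 ]
 [422.78977111 232.54133171]
 [316.50300524 243.43539366]]
[[346.6 210.2]
 [346.7 206. ]
 [346.9 194. ]
 [308.  169.4]
 [307.3 154.8]
 [326.3 193.6]
 [326.1 185.4]]
```

View pics/c17.png

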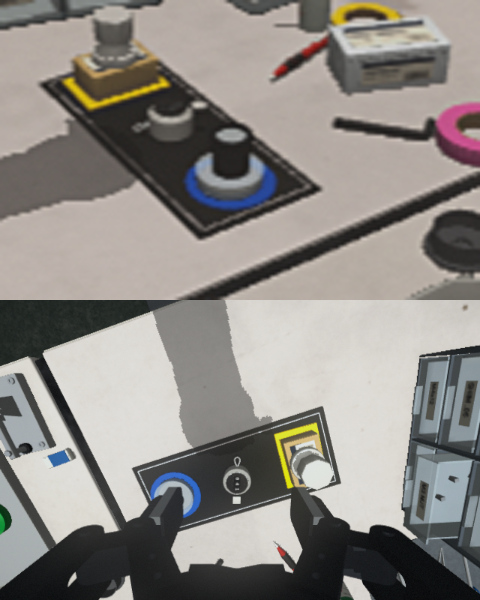

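The final views show both stacks standing centred on their pads and the tally upright midway between them. The cap and eraser have not been moved. Handing in.

```bash
python3 -c "
from rig import arm
print(arm.job_done())"
```

```text
the job is handed in; nothing more can be done
None
```

The inspection place is laid out as asked and handed in at about 41 s: case and loupe on the blue pad, carton and weight on the yellow pad, and the tally counter midway between them, each within about 1–2 mm by my camera measurements.

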